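# Pack the tall jars into the buttoned jar box

### The job

Pack the wooden jar box for the trip: swing its two dark steel turn buttons aside, lift the glazed cover out by its knob and lay it flat on the table, knob up. Then stand the three tall jars upright on the bottom of the box, one to a well, the green-lidded jam jar in the wide well and the red-capped and the black-capped spice jar in the two narrow ones, either way round. Leave the two short gold-lidded jars standing where they are, and leave the cover off.

Things in the scene. Friction and masses are not known exactly. Their poses are not given: they have to be found in the camera images.
- jar_box: Pale wooden box fixed to the table, outside 156 (x) x 284 (y) x 126 mm high, inside 128 x 222. Origin: centre of underside, z up. Its bottom is 8 mm up; a board on it (top 22 mm up) has 3 round through wells at x = 0: wide, 78 mm, at y = -66; narrow, 57 mm, at y = +10.5 and +76.5 mm. A 24 mm lip at each y end bears a turn button. The wells are seen through the cover that lies flush in the rim.
- cover: Loose, 139 x 233 x 6 mm, 0.25 kg: brown frame, clear panes, in the middle a dark round knob 25 mm across whose top is 34 mm above the origin (centre of the underside). It starts in a rebate of the box, axes along the box's, origin 120 mm up, 1.5 mm play, lifting straight up once both buttons are off. Free table for it: about world x 0.455, y -0.105 m, long side along y.
- button_left (a joint): Dark steel bar, 10 mm wide, 127.5 to 139.5 mm above the table, on an upright pivot at the box's x = 0, y = +130 mm; ends 27 mm and 15 mm from the pivot. Radians: at 0 the long end points to the box's -y, over the cover; grows counter-clockwise from above to a stop at 1.57, along the lip, long end to +x. Clear of the cover from 1.2. Stays by friction (0.04 Nm). Starts at 0 to 0.2.
- button_right (a joint): The same turn button at the box's x = 0, y = -130 mm. At 0 its long end points to the box's +y, over the cover; grows counter-clockwise from above to a stop at 1.57, along the lip, long end to -x. Clear of the cover from 1.2.
- jam_green: Tall jam jar with a bright green lid, 66 mm across, 108 mm high (lid 61 mm across, from 94 to 108 mm), 0.3 to 0.6 kg; origin at the centre of its underside, z up its axis. For the wide well.
- spice_b: Tall spice jar with a red cap, 45 mm across, 108 mm high (cap 45 mm across, from 87 to 108 mm), about 0.11 kg; origin at the centre of its underside, z up its axis. For a narrow well.
- spice_a: Tall spice jar with a black cap, 41 mm across, 105 mm high (cap 41 mm across, from 84 to 105 mm), about 0.11 kg; origin at the centre of its underside, z up its axis. For a narrow well.
- jam_small_a: Short jam jar with a gold lid, 51 mm across, 70 mm high; origin at the centre of its underside, z up its axis. To be left alone.
- jam_small_b: Short jam jar with a gold lid, 54 mm across, 78 mm high; origin at the centre of its underside, z up its axis. To be left alone.
Things that resemble listed ones, but are neither listed nor needed, are in the scene too. Of the things shaped like the jam_green, the green one is meant. What is shaped like the spice_b but purple is not meant.

How it is judged:
On the way, in this order (a step that is already met when the one before it is completed fails the run):
1. both turn buttons are swung off the cover (value of joint each of button_left, button_right above 1.1 rad), for 0.2 s.
2. the cover lies flat on the table, knob up (height (world z) of cover below 0.012 m and angle between cover's own z axis and vertical below 0.06 rad and linear speed of cover below 0.02 m/s), for 0.2 s.
At the end, for the whole second after the job is handed in: Cover flat on the table, knob up (12 mm, 0.06 rad). Each tall jar upright (0.1 rad), at rest on the bottom of its well (origin 3 to 13 mm up, within 12 mm of the centre for the jam jar, 13 mm for the spices), one spice per narrow well. Short jars upright within 30 mm of their start (all of step 2 and x of jam_green in the frame of jar_box between -0.012 and 0.012 m and y of jam_green in the frame of jar_box between -0.078 and -0.054 m and z of jam_green in the frame of jar_box between 0.003 and 0.013 m and (((x of spice_a in the frame of jar_box between -0.013 and 0.013 m and y of spice_a in the frame of jar_box between -0.0025 and 0.0235 m and z of spice_a in the frame of jar_box between 0.003 and 0.013 m) and (x of spice_b in the frame of jar_box between -0.013 and 0.013 m and y of spice_b in the frame of jar_box between 0.0635 and 0.0895 m and z of spice_b in the frame of jar_box between 0.003 and 0.013 m)) or ((x of spice_b in the frame of jar_box between -0.013 and 0.013 m and y of spice_b in the frame of jar_box between -0.0025 and 0.0235 m and z of spice_b in the frame of jar_box between 0.003 and 0.013 m) and (x of spice_a in the frame of jar_box between -0.013 and 0.013 m and y of spice_a in the frame of jar_box between 0.0635 and 0.0895 m and z of spice_a in the frame of jar_box between 0.003 and 0.013 m))) and linear speed of each of jam_green, spice_a, spice_b below 0.02 m/s and angular speed of each of jam_green, spice_a, spice_b below 0.2 rad/s and angle between each of jam_green, spice_a, spice_b, jam_small_a, jam_small_b's own z axis and vertical below 0.1 rad and distance of each of jam_small_a, jam_small_b from where it was at the start of the episode below 0.03 m); the robot touches nothing.
It fails at once if a short gold-lidded jar was pushed more than 30 mm away or knocked over (distance of any of jam_small_a, jam_small_b from where it was at the start of the episode above 0.03 m or angle between any of jam_small_a, jam_small_b's own z axis and vertical above 0.5 rad).
It fails at once if a tall jar was knocked over (angle between any of jam_green, spice_a, spice_b's own z axis and vertical above 0.8 rad).
It also fails if it takes over 102 s, if anything falls off the work surface, if the arm or the gripper's body presses on something with over 40 N, if the wrist force passes 120 N, or if a joint passes its speed limit or range.

### The arm

A 7-joint arm with a two-finger parallel gripper is mounted at the origin on the work surface; the furniture and walls round the work are solid. World frame = base frame: x ahead of the robot, y to its left, z up, the work surface at z = 0. Lengths are in m, angles in rad, forces in N, time in s.
With the tool pointing down it reaches from about 0.4 to 0.85 m from the base axis. Payload 10.4 kg.
Tool frame: the origin (TCP) lies at the very end of the fingers, on their centre line; the grasp point (between the pads) lies 19 mm behind it (manip.tcp_to_grasp is the z of the grasp point in the tool frame, in m); z points along the fingers, x is the direction in which the jaws open and shut, and the axes are right-handed (so a half turn about z gives the same grasp; the last joint's range is limited). The gripper opens to 85 mm and grips with 20 to 120 N. Pads are 22 mm wide; open, the fingers measure 114 mm over their backs; the gripper's body (76 mm by 85 mm) begins 54 mm behind the grasp point. The pads swing forward as they close: fully open they stand 13 mm farther back than shut.
Start: joints at [1.172, 0.332, -0.065, 1.46, 0.022, 1.35, -0.088], TCP at [0.229, -0.581, 0.231] pointing down, gripper open.
Joint ranges: [-2.6, 2.6], [-0.5, 2.12], [-1.47, 1.34], [0.16, 2.42], [-1.27, 4.41], [0.06, 2.06], [-2.6, 2.6]. Speed limits (rad/s): [2.22, 2.22, 2.79, 2.79, 3.14, 3.14, 3.14].

### API

Orientations are given as a unit quaternion [x, y, z, w].
In Python, from workcell import manip gives the robot as it stands.
- The arm moves only by the tool servo_tool, never from a script. Its argument "moves" is a list of rows, each an object with "travel": the shift along the tool's x, y, z in mm, a list of three; "dr": the turn, a rotation vector about the tool's x, y, z in degrees, a list of three. A call has 1 to 12 rows; each row shifts and turns the commanded pose from where the row before left it, along the tool's axes as they then stand; what a row does not reach is not made up. A row lasts 1/8 s, in which the tool goes at most 62.5 mm and 10.7 degrees, less where a joint would pass 70% of its speed; a pose out of reach is approached as far as the arm can. A call is refused whole if a number of a shift passes 62.5 or a number of a turn 10.7, either way. A call with a gripper value outside its range is refused whole. "claw" is the closure, from 0 (fully open) to 1 (shut), set as the call begins (left out, the last holds). The fingers move at their own pace and stop on an object; "squeeze" is the grip in N (left out, the last holds). Time passes only in rows, so rows that do not move let the fingers close. It gives the time, the measured TCP pose, the force and the opening at its end, in the units of the state.
- manip.get_obs(): the state, without advancing time (a new reading comes with each control period).
- manip.camera(name): name is "side" or "top" or "wrist"; returns the picture (420x560x3 uint8, blue, green, red); there is no depth.
- manip.calibration(name): a dict with "intrinsics" (3x3 intrinsics, pixels), "view" (4x4, takes a point from world to camera coordinates). Camera axes: x right, y down, z forward; pixel columns grow to the right and rows downward; lengths in m; the calibration is good to about 2 mm. A picture is of the moment at which its call begins: read the wrist's pose just before it. calibration takes no time and is no camera call; for the wrist camera it gives the pose at the moment of the call.
- manip.hand_in(): hands the job in, once; it reports no verdict.
The state is a dict: "clock": time; "joint_pos": joint angles; "joint_velocities": joint speeds; "tau": joint torques, N m; "position": TCP position; "ee_rot": TCP orientation; "ft_force": force on the tool from outside, world axes, zero at the start; "torque": the same for the moment, N m; "grip_width": opening from 0.0 (shut) to 1.0 (fully open).
Only numpy, scipy, OpenCV 4.12 (cv2) and the standard library are available. Lean on these libraries where they do the work, as an engineer would, in place of code of your own. Each camera call takes 0.05 s, during which the arm holds its last target. There are 200 camera calls.

## Working session

There is one attempt and no reset: what is moved stays moved. The work goes in short steps, Python scripts to look and compute and a tool call to move; the robot and the scene stay as the last step left them, time stands still between calls to the robot, and variables do not carry over. Pictures are saved under pics/ and viewed, on a budget of 14 in all, crops included, one or two more only if the job needs it, and the job is handed in when it is done.

Besides the shell and the picture viewer there is one more tool, called after ">>>" by a JSON object that holds its "op" and its "data", one argument or row to a line. servo_tool: Moves the arm, as the interface text tells. Its arguments: {"type":"object","properties":{"moves":{"type":"array","items":{"type":"object","properties":{"travel":{"type":"array","items":{"type":"number"}},"dr":{"type":"array","items":{"type":"number"}}}}},"claw":{"type":"number"},"squeeze":{"type":"number"}},"required":["moves"]}

```bash
ls; mkdir -p pics
python3 - <<'E'
from workcell import manip
import cv2,numpy as np
np.set_printoptions(precision=4,suppress=True)
print(manip.get_obs(), manip.tcp_to_grasp)
a=manip.camera("top");b=manip.camera("side")
cv2.imwrite("pics/top0.png",a);cv2.imwrite("pics/side0.png",b)
for n in("top","side","wrist"):
    c=manip.calibration(n);print(n,c["intrinsics"],c["view"])
E
```

```text
pics
{'clock': 0.0, 'joint_pos': array([ 1.1724,  0.3329, -0.0647,  1.461 ,  0.0216,  1.3499, -0.0885]), 'joint_velocities': array([ 0.0006, -0.0012,  0.0001, -0.0022, -0.0015,  0.0009, -0.0015]), 'tau': array([ -0.0007, -62.5442,   0.0485, -39.1609,   0.016 ,   0.0098,
         0.    ]), 'position': array([ 0.2292, -0.581 ,  0.2305]), 'ee_rot': array([ 0.8268, -0.5626, -0.0006, -0.0004]), 'ft_force': array([0.0528, 0.6598, 0.0847]), 'torque': array([0.0341, 0.0557, 0.0098]), 'grip_width': 1.0031510840244742} -0.0187
top [[544.8166   0.     279.8827]
 [  0.     544.8166 221.5584]
 [  0.       0.       1.    ]] [[-0.0511 -0.9986  0.0095  0.0683]
 [-0.8896  0.0412 -0.4548  0.4896]
 [ 0.4538 -0.0317 -0.8905  1.5026]
 [ 0.      0.      0.      1.    ]]
side [[472.476    0.     273.6836]
 [  0.     472.476  205.1928]
 [  0.       0.       1.    ]] [[ 0.9752 -0.2209  0.0115 -0.4602]
 [-0.1887 -0.8581 -0.4775  0.2017]
 [ 0.1153  0.4635 -0.8786  1.113 ]
 [ 0.      0.      0.      1.    ]]
wrist [[368.893    0.     284.0017]
 [  0.     368.893  209.6748]
 [  0.       0.       1.    ]] [[ 0.3674 -0.9301 -0.0013 -0.6248]
 [-0.88   -0.348   0.3233 -0.0423]
 [-0.3011 -0.1177 -0.9463  0.3818]
 [ 0.      0.      0.      1.    ]]
```

View pics/top0.png

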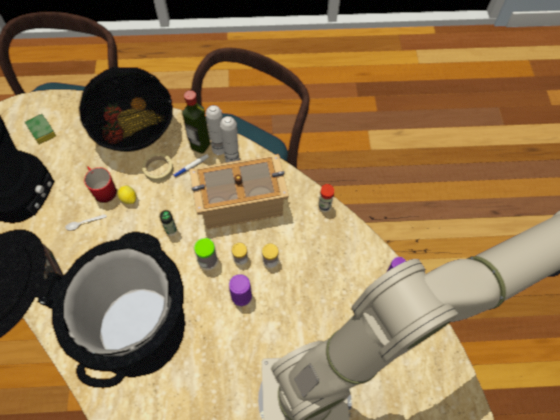

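View pics/side0.png

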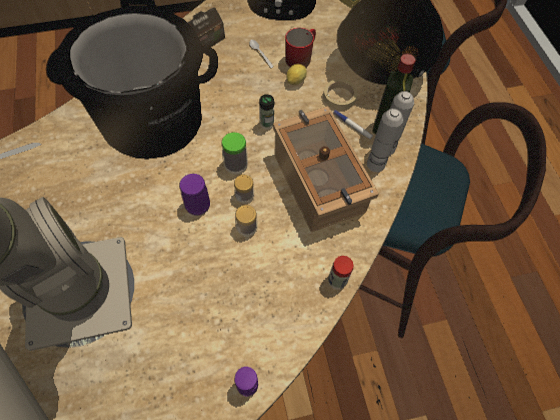

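Scene: green lid at top (205,248)/side (234,143), with a purple jam look-alike at top (240,290). Red cap at top (326,190)/side (342,267), with a purple spice at top (398,265) and the red mug at (100,183) as possible confusions. Black cap at top (167,215)/side (267,103), near the grey bottles. The box with its cover is at top (240,188) and the gold lids are at (240,250) and (271,254). I'll measure these and check close crops.

```bash
cat > h.py <<'E'
import numpy as np, cv2
from workcell import manip
from scipy.spatial.transform import Rotation as R
np.set_printoptions(precision=4,suppress=True)
def ray(c,px):
    K,V=np.array(c["intrinsics"]),np.array(c["view"]);r=V[:3,:3].T
    return -r@V[:3,3], r@np.linalg.inv(K)@np.array([px[0],px[1],1.])
def onz(c,px,z):
    o,d=ray(c,px);return o+d*(z-o[2])/d[2]
def proj(c,P):
    K,V=np.array(c["intrinsics"]),np.array(c["view"]);p=K@(V[:3,:3]@np.asarray(P,float)+V[:3,3]);return p[:2]/p[2]
def tri(c1,p1,c2,p2):
    o1,d1=ray(c1,p1);o2,d2=ray(c2,p2)
    s=np.linalg.lstsq(np.c_[d1,-d2],o2-o1,rcond=None)[0]
    a,b=o1+s[0]*d1,o2+s[1]*d2;return (a+b)/2,np.linalg.norm(a-b)
def blobs(im,h0,h1,s0=120,v0=60,amin=40):
    hs=cv2.cvtColor(im,cv2.COLOR_BGR2HSV)
    m=cv2.inRange(hs,(h0,s0,v0),(h1,255,255))
    n,l,st,ce=cv2.connectedComponentsWithStats(m)
    return [(ce[i].round(1),st[i]) for i in range(1,n) if st[i,4]>=amin]
E
python3 - <<'E'
from h import *
t,s=cv2.imread("pics/top0.png"),cv2.imread("pics/side0.png")
ct,cs=manip.calibration("top"),manip.calibration("side")
for n,h0,h1,z in(("green",45,70,.101),("red",0,6,.098),("gold",18,26,.07),("purple",130,150,.1)):
    for nm,im,c in(("top",t,ct),("side",s,cs)):
        for ce,st in blobs(im,h0,h1,150,80):
            if st[4]<900: print(n,nm,ce,st,onz(c,ce,z))
T=lambda a,b:tri(ct,a,cs,b)
print("knob",T((238.5,180),(324,153)), "black",T((167,215),(267,101)))
def cr(im,x,y,w,h,k): return cv2.resize(im[y:y+h,x:x+w],None,fx=k,fy=k,interpolation=cv2.INTER_CUBIC)
A=cr(t,185,150,110,75,3.6);B=cr(s,265,100,115,130,3)
C=cr(t,150,200,65,65,3.);D=cr(t,310,175,40,65,3.)
out=np.zeros((600,800,3),np.uint8)
for im,x,y in((A,0,0),(B,420,0),(C,0,300),(D,210,300)): out[y:y+im.shape[0],x:x+im.shape[1]]=im
cv2.imwrite("pics/crop0.png",out)
E
```

```text
green side [233.5 142.1] [222 133  24  20 364] [0.4275 0.2715 0.101 ]
red top [190.9 101.4] [186  97  10   8  46] [0.973  0.3216 0.098 ]
red top [101.9 189.3] [ 89 179  25  18 110] [0.6398 0.5885 0.098 ]
red top [326.7 191.1] [321 184  12  15 151] [ 0.6016 -0.107   0.098 ]
red side [343.2 264.9] [334 256  19  19 291] [ 0.6045 -0.1066  0.098 ]
gold top [540.3  48.2] [525  46  35   8 102] [ 1.1895 -0.954   0.07  ]
gold top [98.1 67.7] [ 79  60  29  19 179] [1.1633 0.6601 0.07  ]
gold top [226.   67.2] [205  62  47  16 282] [1.1463 0.2039 0.07  ]
gold top [59.6 77.6] [ 39  75  40   7 155] [1.1229 0.7909 0.07  ]
gold top [ 3.  81.6] [ 0 77 10 11 48] [1.1129 0.9862 0.07  ]
gold top [23.6 80.4] [18 76 17 16 54] [1.1154 0.9152 0.07  ]
gold top [81.6 82. ] [74 78 16  7 48] [1.0994 0.7113 0.07  ]
gold top [132.  117.1] [124 114  17   7  45] [0.9373 0.5237 0.07  ]
gold top [537.7 125. ] [512 124  48   4  72] [ 0.8438 -0.8509  0.07  ]
gold top [481.6 127.2] [458 126  53   4  99] [ 0.8431 -0.6577  0.07  ]
gold top [548.8 131.7] [540 127  20  10  59] [ 0.8146 -0.881   0.07  ]
gold top [399.2 132.
[... 540 characters left out ...]
]
gold top [513.3 225. ] [490 220  49  12 294] [ 0.4715 -0.6739  0.07  ]
gold top [239.  250.2] [232 243  15  15 162] [0.4262 0.1696 0.07  ]
gold top [269.9 251.6] [263 244  15  16 187] [0.4173 0.0776 0.07  ]
gold top [ 33.3 344.8] [ 27 341  15  10  52] [0.1689 0.7373 0.07  ]
gold top [ 29.5 355. ] [ 21 350  17  12  70] [0.1413 0.7433 0.07  ]
gold top [ 10.8 355.7] [  1 352  20   9  61] [0.1418 0.7935 0.07  ]
gold side [294.   72.2] [287  64  18  19 192] [0.644  0.4997 0.07  ]
purple top [240.8 297.4] [232 288  18  17 158] [0.2675 0.1655 0.1   ]
knob (array([0.6308, 0.1644, 0.1389]), np.float64(0.0030746141365891495)) black (array([0.5386, 0.3831, 0.1028]), np.float64(0.0015483888411798468))
```

View pics/crop0.png

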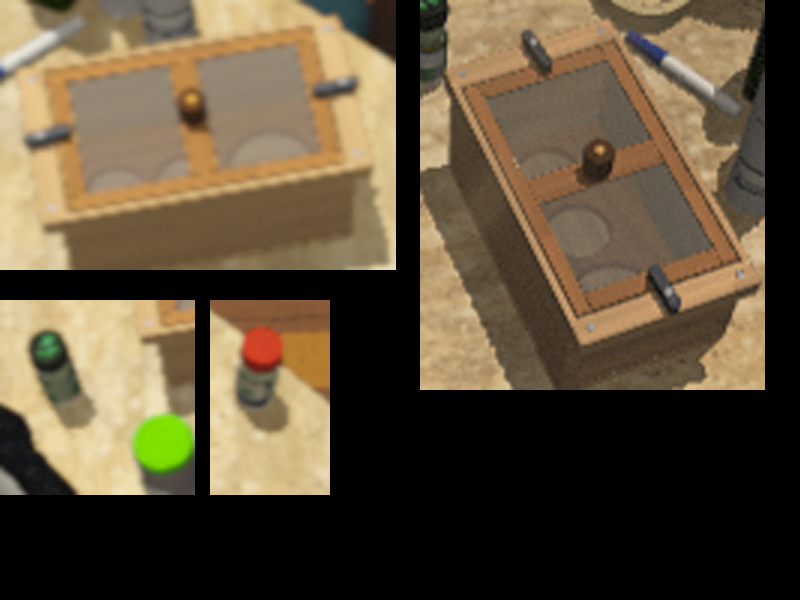

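The crop confirms the choices: green lid, red cap and black cap (with a green label print), the cover with its knob, and both steel buttons pointing inwards. The large well is at the -y end. Next is the box pose from its rim corners.

Run:
```python
from h import *
ct,cs=manip.calibration("top"),manip.calibration("side")
# order: (-x,+y)... corners FL(+x,+y) FR(+x,-y) NR(-x,-y) NL(-x,+y)
A=[(190,170.8),(277.5,154.2),(287.8,195.8),(197.5,213.3)]
B=[(329,108.3),(377.3,195.7),(319.3,215),(274.3,124)]
L=np.array([[.078,.142],[.078,-.142],[-.078,-.142],[-.078,.142]])
def fit(P):
    c=P.mean(0);H=L.T@(P-c);a=np.arctan2(H[0,1]-H[1,0],H[0,0]+H[1,1])
    Q=c+L@np.array([[np.cos(a),np.sin(a)],[-np.sin(a),np.cos(a)]]);return c,np.degrees(a),(P-Q)*1e3
for c,X in((ct,A),(cs,B)):
    print(fit(np.array([onz(c,p,.126)[:2] for p in X])))
print(fit(np.array([tri(ct,a,cs,b)[0][:2] for a,b in zip(A,B)])),[tri(ct,a,cs,b)[0][2] for a,b in zip(A,B)])
t=cv2.imread("pics/top0.png");s=cv2.imread("pics/side0.png")
print([ (b[0],onz(ct,b[0],.103)) for b in blobs(t,35,75,150,80,150)])
print([ (b[0],b[1],onz(cs,b[0],.07)) for b in blobs(s,12,30,120,60,80) if 200<b[0][1]<240 or 170<b[0][1]<200])
q=R.from_quat(manip.get_obs()["ee_rot"]);print(q.as_matrix())
```

```text
(array([0.6263, 0.1645]), np.float64(9.898054783503131), array([[-1.5112, -3.9931],
       [-0.8658,  1.949 ],
       [ 0.5473,  5.0051],
       [ 1.8297, -2.961 ]]))
(array([0.6319, 0.1589]), np.float64(8.183367210891442), array([[-2.3111, -4.2758],
       [-4.4589,  1.804 ],
       [ 4.4083,  4.2701],
       [ 2.3617, -1.7983]]))
(array([0.6346, 0.1657]), np.float64(8.971158152073997), array([[ 0.5505, -0.8994],
       [-2.179 ,  0.9608],
       [ 1.423 ,  2.7202],
       [ 0.2055, -2.7816]])) [np.float64(0.10995107638365031), np.float64(0.11476485148300436), np.float64(0.11567372082342814), np.float64(0.11660879812970382)]
[(array([204.1, 247.6]), array([0.4245, 0.2698, 0.103 ]))]
[(array([487.9, 180.9]), array([ 457,  123,   65,  103, 3229], dtype=int32), array([1.033 , 0.0402, 0.07  ])), (array([243.2, 183.2]), array([234, 174,  19,  19, 277], dtype=int32), array([0.4305, 0.1653, 0.07  ])), (array([245.5, 214.1]), array([236, 205,  20,  20, 318], dtype=int32), array([0.4194, 0.0789, 0.07  ]))]
[[ 0.367  -0.9302 -0.0005]
 [-0.9302 -0.367   0.0012]
 [-0.0013  0.0001 -1.    ]]
```

```bash
cat >> h.py <<'E'
def plan(*targets, cur=None):
    """targets: (x,y,z,yaw_deg[,maxmm]); tool down; prints rows of tool-frame shifts/turns"""
    if cur is None:
        o=manip.get_obs();p,q=np.array(o["position"]),R.from_quat(o["ee_rot"])
    else: p,q=np.array(cur[:3]),down(cur[3])
    for t in targets:
        T,Q=np.array(t[:3]),down(t[3]);mm=t[4] if len(t)>4 else 50
        rv=(q.inv()*Q).as_rotvec(degrees=True)
        n=int(max(1,np.ceil(np.linalg.norm(T-p)*1e3/mm),np.ceil(np.linalg.norm(rv)/10)))
        rows=[]
        for i in range(n):
            d=np.round(q.inv().apply(T-p)*1e3/(n-i),1);r=np.round((q.inv()*Q).as_rotvec(degrees=True)/(n-i),1)
            rows.append((d.tolist(),r.tolist()));p=p+q.apply(d)/1e3;q=q*R.from_rotvec(r,degrees=True)
        print(t,n)
        last=None
        for r in rows: print("  ",r)
def down(yaw): return R.from_euler("z",yaw,degrees=True)*R.from_euler("x",180,degrees=True)
BX=[.630,.163,9.0]
def box(x,y):
    a=np.radians(BX[2]);return BX[0]+x*np.cos(a)-y*np.sin(a),BX[1]+x*np.sin(a)+y*np.cos(a)
def st():
    o=manip.get_obs();m=R.from_quat(o["ee_rot"]).as_matrix()
    print("t",round(o["clock"],2),"p",np.round(o["position"],4),"yaw",round(np.degrees(np.arctan2(m[1,0],m[0,0])),2),"tilt",m[:,2],"F",o["ft_force"],"g",round(o["grip_width"],3))
E
python3 - <<'E'
from h import *
c=manip.calibration("wrist");V=np.array(c["view"]);o=manip.get_obs();q=R.from_quat(o["ee_rot"]).as_matrix()
cam=-V[:3,:3].T@V[:3,3];print("cam in tool",q.T@(cam-o["position"]),"axes rows",V[:3,:3]@q)
plan((.545,.125,.40,9,60))
E
```

```text
cam in tool [ 0.0004 -0.0837 -0.1436] axes rows [[ 1.     -0.0004 -0.    ]
 [ 0.0003  0.9463 -0.3232]
 [ 0.0001  0.3232  0.9463]]
(0.545, 0.125, 0.4, 9, 60) 14
   ([-38.7, -39.5, -12.1], [-0.0, 0.0, -5.5])
   ([-34.7, -43.0, -12.0], [-0.0, 0.0, -5.5])
   ([-30.4, -46.1, -12.1], [-0.0, 0.0, -5.5])
   ([-25.8, -48.8, -12.0], [-0.0, 0.0, -5.5])
   ([-21.0, -51.1, -12.1], [-0.0, 0.0, -5.5])
   ([-16.1, -52.9, -12.0], [-0.0, 0.0, -5.6])
   ([-10.8, -54.2, -12.1], [-0.0, 0.0, -5.5])
   ([-5.6, -55.0, -12.0], [-0.0, 0.0, -5.6])
   ([-0.2, -55.3, -12.1], [-0.0, 0.0, -5.5])
   ([5.1, -55.0, -12.0], [-0.0, 0.0, -5.6])
   ([10.5, -54.2, -12.1], [-0.0, 0.0, -5.5])
   ([15.6, -53.0, -12.0], [-0.0, 0.0, -5.6])
   ([20.7, -51.2, -12.1], [-0.0, 0.0, -5.5])
   ([25.6, -49.0, -12.0], [-0.1, 0.0, -5.6])
```

Run:
```python
from h import *
plan((.621,.217,.36,9,62))
```

```text
(0.621, 0.217, 0.36, 9, 62) 15
   ([-39.9, -43.8, -8.6], [-0.0, 0.0, -5.2])
   ([-35.8, -47.3, -8.6], [-0.0, 0.0, -5.2])
   ([-31.4, -50.3, -8.6], [-0.0, 0.0, -5.2])
   ([-26.7, -52.9, -8.6], [-0.0, 0.0, -5.2])
   ([-21.7, -55.1, -8.6], [-0.0, 0.0, -5.2])
   ([-16.7, -56.9, -8.6], [-0.0, 0.0, -5.1])
   ([-11.5, -58.1, -8.6], [-0.0, 0.0, -5.2])
   ([-6.2, -59.0, -8.6], [-0.0, 0.0, -5.1])
   ([-1.0, -59.3, -8.6], [-0.0, 0.0, -5.2])
   ([4.4, -59.1, -8.5], [-0.0, 0.0, -5.1])
   ([9.7, -58.5, -8.6], [-0.0, 0.0, -5.2])
   ([14.9, -57.4, -8.5], [-0.0, 0.0, -5.1])
   ([20.0, -55.8, -8.6], [-0.0, 0.0, -5.2])
   ([24.9, -53.8, -8.5], [-0.0, 0.0, -5.1])
   ([29.6, -51.3, -8.6], [-0.1, 0.0, -5.2])
```

>>> {"op": "servo_tool", "data": {
  "moves": [
    {"travel":[-40,-44,-8.6],"dr":[0,0,-5.2]},
    {"travel":[-36,-47,-8.6],"dr":[0,0,-5.2]},
    {"travel":[-31,-50,-8.6],"dr":[0,0,-5.2]},
    {"travel":[-27,-53,-8.6],"dr":[0,0,-5.2]},
    {"travel":[-22,-55,-8.6],"dr":[0,0,-5.2]},
    {"travel":[-17,-57,-8.6],"dr":[0,0,-5.1]},
    {"travel":[-11.5,-58,-8.6],"dr":[0,0,-5.2]},
    {"travel":[-6,-59,-8.6],"dr":[0,0,-5.1]},
    {"travel":[-1,-59,-8.6],"dr":[0,0,-5.2]},
    {"travel":[4.4,-59,-8.5],"dr":[0,0,-5.1]},
    {"travel":[10,-58.5,-8.6],"dr":[0,0,-5.2]},
    {"travel":[15,-57,-8.5],"dr":[0,0,-5.1]}
  ]
}}

```text
clock: 1.6
position: [0.5427, 0.0582, 0.3345]
ee_rot: [0.998, -0.055, 0.0, 0.0]
ft_force: [1.8, -0.1, -0.3]
grip_width: 0.994
```

>>> {"op": "servo_tool", "data": {
  "moves": [
    {"travel":[20,-56,-8.6],"dr":[0,0,-5.2]},
    {"travel":[25,-54,-8.5],"dr":[0,0,-5.1]},
    {"travel":[29.6,-51,-8.6],"dr":[0,0,-5.2]},
    {"travel":[0,0,0]},
    {"travel":[0,0,0]}
  ],
  "claw": 1
}}

```text
$.moves[3]: bad value
```

Run:
```python
from h import *
st();c=manip.calibration("wrist");im=manip.camera("wrist");cv2.imwrite("pics/w1.png",im);np.savez("w1.npz",K=c["intrinsics"],V=c["view"])
cv2.imwrite("pics/w1v.png",cv2.resize(im,(800,600),interpolation=cv2.INTER_CUBIC))
```

```text
t 1.6 p [0.5427 0.0582 0.3345] yaw -6.34 tilt [ 0.0001 -0.0003 -1.    ] F [ 1.8183 -0.1469 -0.3406] g 0.994
```

View pics/w1v.png

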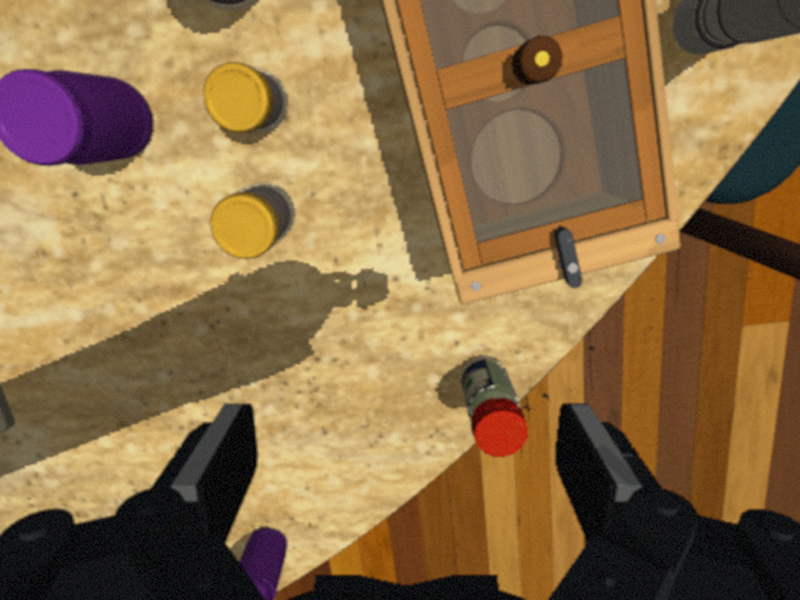

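This wrist view, taken part way because the second call was refused (rows need `dr`), shows the wide well at (516,155) and the right button at (568,257). The red cap top is at (499,428) and the gold lids at (237,98) and (245,225), all in 800x600 pixels. I'll finish the move.

>>> {"op": "servo_tool", "data": {
  "moves": [
    {"travel":[20,-56,-8.6],"dr":[0,0,-5.2]},
    {"travel":[25,-54,-8.5],"dr":[0,0,-5.1]},
    {"travel":[29.6,-51,-8.6],"dr":[0,0,-5.2]},
    {"travel":[0,0,0],"dr":[0,0,0]},
    {"travel":[0,0,0],"dr":[0,0,0]}
  ],
  "claw": 1
}}

```text
clock: 2.28
position: [0.6207, 0.2162, 0.3593]
ee_rot: [0.997, 0.079, -0.001, 0.0]
ft_force: [-0.5, -0.9, 0.0]
grip_width: -0.002
```

Run:
```python
from h import *
st();c=manip.calibration("wrist");im=manip.camera("wrist");cv2.imwrite("pics/w2.png",im);np.savez("w2.npz",intrinsics=c["intrinsics"],view=c["view"])
cv2.imwrite("pics/w2v.png",cv2.resize(im,(800,600),interpolation=cv2.INTER_CUBIC))
```

```text
t 2.27 p [0.6207 0.2162 0.3593] yaw 9.03 tilt [-0.001  -0.0004 -1.    ] F [-0.5246 -0.8524  0.0307] g -0.002
```

View pics/w2v.png

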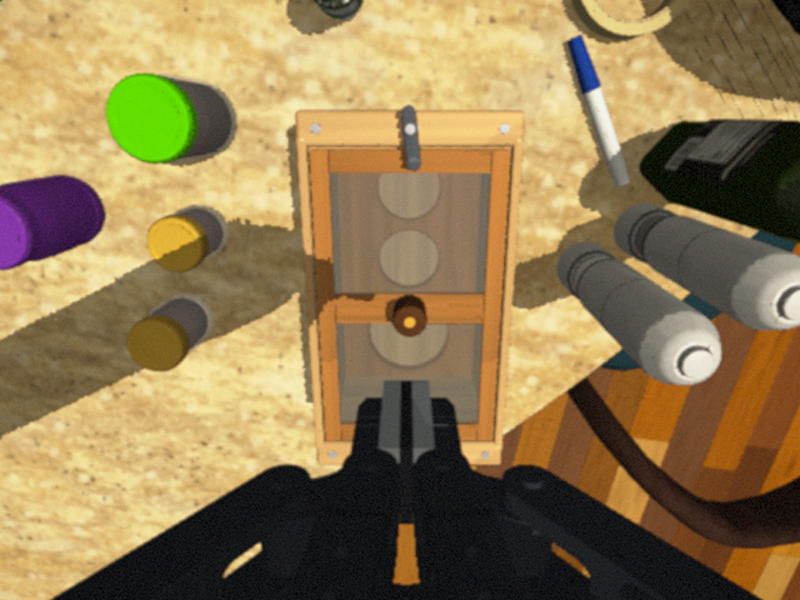

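The wrist view is aligned with the box. Rim corners are at (297,111), (523,111), (501,462) and (319,463), the left button at (411,138), the knob at (409,318) and the green lid at (151,118).

Run:
```python
from h import *
z1=np.load("w1.npz");w1=dict(intrinsics=z1["K"],view=z1["V"]);w2=dict(np.load("w2.npz"))
s=lambda p:((p[0]+.5)*.7-.5,(p[1]+.5)*.7-.5)
L=np.array([[-.078,.142],[.078,.142],[.078,-.142],[-.078,-.142]])
P=np.array([onz(w2,s(p),.126)[:2] for p in [(297,111),(523,111),(501,462),(319,463)]])
c=P.mean(0);H=L.T@(P-c);a=np.arctan2(H[0,1]-H[1,0],H[0,0]+H[1,1])
print("box",c,np.degrees(a),(P-c-L@np.array([[np.cos(a),np.sin(a)],[-np.sin(a),np.cos(a)]]))*1e3)
print("knob",onz(w2,s((409,322)),.154),"piv",onz(w2,s((410,129)),.1395))
im=cv2.imread("pics/w2.png");i1=cv2.imread("pics/w1.png")
def top(im,c,h0,h1,z,sel):
    hs=cv2.cvtColor(im,cv2.COLOR_BGR2HSV);m=cv2.inRange(hs,(h0,150,80),(h1,255,255))
    for k in cv2.findContours(m,cv2.RETR_EXTERNAL,cv2.CHAIN_APPROX_NONE)[0]:
        if cv2.contourArea(k)>300:
            e=cv2.fitEllipse(k);print(sel,e,onz(c,e[0],z))
top(im,w2,45,70,.108,"green");top(i1,w1,0,5,.108,"red");top(i1,w1,18,28,.074,"gold")
```

```text
box [0.6321 0.1659] 9.195665039924537 [[ 2.2193 -1.5484]
 [-1.5038 -2.5498]
 [-1.4433  2.1674]
 [ 0.7279  1.9308]]
knob [0.6315 0.1642 0.154 ] piv [0.6115 0.2928 0.1395]
green ((106.14688873291016, 82.36443328857422), (57.359371185302734, 66.54682159423828), 130.59481811523438) [0.4301 0.271  0.108 ]
red ((350.21044921875, 299.5059814453125), (34.32637405395508, 38.87987518310547), 17.18132972717285) [ 0.6026 -0.1028  0.108 ]
gold ((350.5389404296875, 360.7785339355469), (22.558429718017578, 124.28871154785156), 175.29396057128906) [ 0.6027 -0.2205  0.074 ]
gold ((527.965576171875, 291.4999694824219), (29.951461791992188, 130.49615478515625), 6.8653244972229) [ 0.8295 -0.1383  0.074 ]
gold ((170.81613159179688, 157.4581756591797), (44.579368591308594, 47.153968811035156), 116.20540618896484) [0.4199 0.0777 0.074 ]
gold ((165.70518493652344, 67.78557586669922), (45.17428207397461, 50.06786346435547), 143.78372192382812) [0.434  0.1691 0.074 ]
```

```bash
sed -i 's/^BX=.*/BX=[.632,.165,9.1]/' h.py
python3 - <<'E'
from h import *
b=lambda x,y,z,m=50:(*box(x,y),z,9.1,m)
plan(b(-.030,.100,.20,55),b(-.030,.100,.132,40),b(.002,.100,.132,11),b(.005,.1145,.132,8),b(.005,.110,.132),b(.005,.110,.19,50),
 b(.030,-.100,.19,55),b(.030,-.100,.132,40),b(-.002,-.100,.132,11),b(-.005,-.1145,.132,8),b(-.005,-.110,.132),b(-.005,-.100,.25,60))
E
```

```text
(np.float64(0.5865617790720243), np.float64(0.25899663865745665), 0.2, 9.1, 55) 4
   ([-6.7, -12.2, 39.9], [0.0, 0.0, -0.0])
   ([-6.8, -12.2, 40.0], [0.0, 0.0, -0.1])
   ([-6.7, -12.2, 39.9], [0.0, 0.0, -0.0])
   ([-6.7, -12.1, 40.0], [0.0, 0.0, -0.1])
(np.float64(0.5865617790720243), np.float64(0.25899663865745665), 0.132, 9.1, 40) 2
   ([-0.0, -0.0, 34.0], [0.0, 0.0, 0.0])
   ([-0.0, -0.1, 34.0], [0.0, 0.0, 0.0])
(np.float64(0.6181590208880535), np.float64(0.2640576968096001), 0.132, 9.1, 11) 3
   ([10.7, 0.0, -0.0], [0.0, 0.0, 0.0])
   ([10.6, 0.0, -0.0], [0.0, 0.0, 0.0])
   ([10.7, 0.0, -0.0], [0.0, 0.0, 0.0])
(np.float64(0.6188279703331162), np.float64(0.27884967120925175), 0.132, 9.1, 8) 2
   ([1.5, -7.2, -0.0], [0.0, 0.0, 0.0])
   ([1.5, -7.3, -0.0], [0.0, 0.0, 0.0])
(np.float64(0.6195396816357613), np.float64(0.27440630907887265), 0.132, 9.1, 50) 1
   ([-0.0, 4.5, -0.0], [0.0, 0.0, 0.0])
(np.float64(0.6195396816357613), np.float64(0.27440630907887265), 0.19, 9.1, 50) 2
   ([-0.0, 0.0, -29.0], [0.0, 0.0, 0.0])
   ([-0.0, 0.1, -29.0], [0.0, 0.0, 0.0])
(np.float64(0.67743822092
[... 338 characters left out ...]
   ([0.0, -0.0, 29.0], [0.0, 0.0, 0.0])
(np.float64(0.6458409791119465), np.float64(0.0659423031903999), 0.132, 9.1, 11) 3
   ([-10.7, -0.0, -0.0], [0.0, 0.0, 0.0])
   ([-10.6, -0.0, -0.0], [0.0, 0.0, 0.0])
   ([-10.7, -0.1, -0.0], [0.0, 0.0, 0.0])
(np.float64(0.6451720296668838), np.float64(0.05115032879074824), 0.132, 9.1, 8) 2
   ([-1.5, 7.3, -0.0], [0.0, 0.0, 0.0])
   ([-1.5, 7.2, -0.0], [0.0, 0.0, 0.0])
(np.float64(0.6444603183642387), np.float64(0.05559369092112734), 0.132, 9.1, 50) 1
   ([0.0, -4.5, -0.0], [0.0, 0.0, 0.0])
(np.float64(0.6428787376916938), np.float64(0.06546782898863646), 0.25, 9.1, 60) 2
   ([0.0, -4.9, -59.0], [0.0, 0.0, 0.0])
   ([0.0, -5.0, -59.0], [0.0, 0.0, 0.0])
```

>>> {"op": "servo_tool", "data": {
  "moves": [
    {"travel":[-7,-12,40],"dr":[0,0,0]},
    {"travel":[-7,-12,40],"dr":[0,0,-0.1]},
    {"travel":[-7,-12,40],"dr":[0,0,0]},
    {"travel":[-6,-12.5,40],"dr":[0,0,0]},
    {"travel":[0,0,34],"dr":[0,0,0]},
    {"travel":[0,0,34],"dr":[0,0,0]},
    {"travel":[0,0,0],"dr":[0,0,0]}
  ]
}}

```text
clock: 3.2
position: [0.5857, 0.257, 0.1302]
ee_rot: [0.997, 0.078, -0.002, 0.001]
ft_force: [-0.1, -0.2, 0.3]
grip_width: -0.002
```

>>> {"op": "servo_tool", "data": {
  "moves": [
    {"travel":[11,0,0],"dr":[0,0,0]},
    {"travel":[10.5,0,0],"dr":[0,0,0]},
    {"travel":[10.5,0,0],"dr":[0,0,0]},
    {"travel":[1.5,-7.2,0],"dr":[0,0,0]},
    {"travel":[1.5,-7.3,0],"dr":[0,0,0]},
    {"travel":[0,0,0],"dr":[0,0,0]}
  ]
}}

```text
clock: 3.95
position: [0.6205, 0.2787, 0.1322]
ee_rot: [0.997, 0.079, 0.001, 0.001]
ft_force: [4.2, -4.2, -0.9]
grip_width: -0.0
```

>>> {"op": "servo_tool", "data": {
  "moves": [
    {"travel":[-1,4.5,0],"dr":[0,0,0]},
    {"travel":[0,0,-29],"dr":[0,0,0]},
    {"travel":[0,0,-29],"dr":[0,0,0]},
    {"travel":[6,52.5,0],"dr":[0,0,0]},
    {"travel":[6,52.5,0],"dr":[0,0,0]},
    {"travel":[6,52.5,0],"dr":[0,0,0]},
    {"travel":[6,52.5,0],"dr":[0,0,0]},
    {"travel":[0,0,29],"dr":[0,0,0]},
    {"travel":[0,0,29],"dr":[0,0,0]},
    {"travel":[0,0,0],"dr":[0,0,0]}
  ]
}}

```text
clock: 5.2
position: [0.6741, 0.0719, 0.1299]
ee_rot: [0.997, 0.08, -0.002, -0.0]
ft_force: [-0.7, -0.4, 0.6]
grip_width: -0.0
```

>>> {"op": "servo_tool", "data": {
  "moves": [
    {"travel":[-10.5,0,0],"dr":[0,0,0]},
    {"travel":[-10.5,0,0],"dr":[0,0,0]},
    {"travel":[-10.5,0,0],"dr":[0,0,0]},
    {"travel":[-1.5,7.3,0],"dr":[0,0,0]},
    {"travel":[-1.5,7.3,0],"dr":[0,0,0]},
    {"travel":[0,0,0],"dr":[0,0,0]}
  ]
}}

```text
clock: 5.95
position: [0.6431, 0.0521, 0.1323]
ee_rot: [0.997, 0.08, -0.0, -0.0]
ft_force: [-0.9, 3.6, 2.0]
grip_width: -0.002
```

Run:
```python
from h import *
st();x=np.array(manip.get_obs()["position"][:2])-[BX[0],BX[1]];a=np.radians(9.1);print(x@[np.cos(a),np.sin(a)],x@[-np.sin(a),np.cos(a)])
plan((*box(-.005,-.110),.132,9.1),(*box(0,-.06),.2,9.1,55),(*box(0,0),.26,9.1,60))
```

```text
t 5.95 p [0.6431 0.0521 0.1323] yaw 9.14 tilt [-0.001   0.0009 -1.    ] F [-0.9424  3.5514  1.9651] g -0.002
-0.006941310672290969 -0.1132372567782042
(np.float64(0.6444603183642387), np.float64(0.05559369092112734), 0.132, 9.1) 1
   ([1.9, -3.2, 0.3], [-0.1, 0.1, 0.0])
(np.float64(0.6414894840352691), np.float64(0.10575517159494532), 0.2, 9.1, 55) 2
   ([2.6, -25.0, -34.0], [0.0, -0.0, 0.0])
   ([2.5, -25.0, -34.0], [0.0, -0.0, 0.0])
(np.float64(0.632), np.float64(0.165), 0.26, 9.1, 60) 2
   ([0.1, -30.0, -30.0], [0.0, -0.0, 0.0])
   ([0.0, -29.9, -30.1], [0.0, -0.0, 0.0])
```

>>> {"op": "servo_tool", "data": {
  "moves": [
    {"travel":[2,-3,0],"dr":[0,0,0]},
    {"travel":[2.5,-25,-34],"dr":[0,0,0]},
    {"travel":[2.5,-25,-34],"dr":[0,0,0]},
    {"travel":[0,-30,-30],"dr":[0,0,0]},
    {"travel":[0,-30,-30],"dr":[0,0,0]},
    {"travel":[0,0,0],"dr":[0,0,0]}
  ],
  "claw": 0.4
}}

```text
clock: 6.7
position: [0.6326, 0.1677, 0.2626]
ee_rot: [0.997, 0.082, 0.002, -0.001]
ft_force: [0.1, -0.3, -0.1]
grip_width: 0.601
```

Run:
```python
from h import *
st();c=manip.calibration("wrist");w=manip.camera("wrist");s=manip.camera("side");t=manip.camera("top")
A=cv2.resize(s[90:230,250:400],None,fx=2.6,fy=2.6);B=cv2.resize(w,(400,300));C=cv2.resize(t[130:230,170:300],None,fx=2.2,fy=2.2)
o=np.zeros((600,800,3),np.uint8);o[:A.shape[0],:A.shape[1]]=A;o[:300,400:]=B;o[310:310+C.shape[0],400:400+C.shape[1]]=C
cv2.imwrite("pics/c3.png",o)
plan((*box(0,0),.17,9.1,50),(*box(0,0),.132,9.1,20))
```

```text
t 6.7 p [0.6326 0.1677 0.2626] yaw 9.35 tilt [ 0.0035  0.0015 -1.    ] F [ 0.0646 -0.3031 -0.1128] g 0.601
(np.float64(0.632), np.float64(0.165), 0.17, 9.1, 50) 2
   ([-0.2, -1.2, 44.4], [0.0, 0.0, -0.0])
   ([-0.2, -1.2, 44.4], [0.1, 0.1, -0.1])
(np.float64(0.632), np.float64(0.165), 0.132, 9.1, 20) 2
   ([0.0, -0.0, 19.0], [-0.0, -0.0, 0.0])
   ([0.0, -0.0, 19.0], [-0.0, -0.0, 0.0])
```

View pics/c3.png

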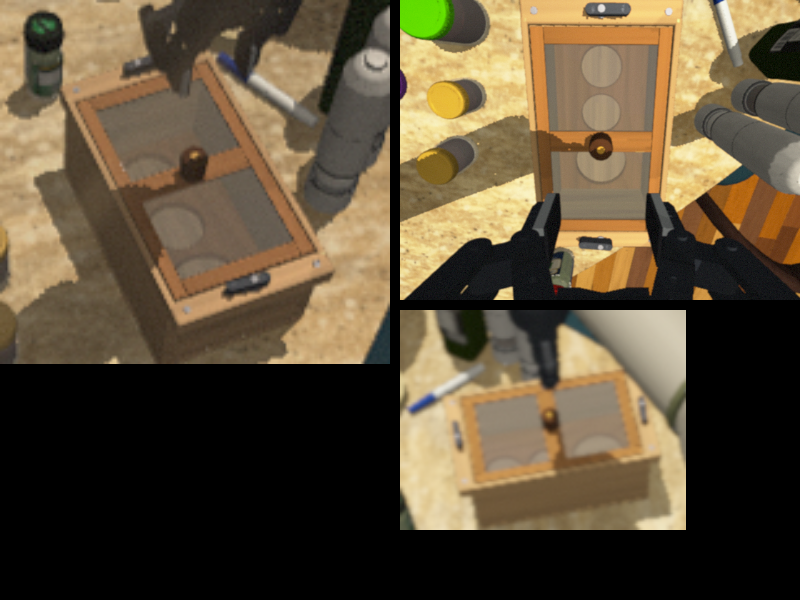

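Both buttons now lie along their lips: the wrist view shows them at (607,10) and (594,243). Next I grasp the knob.

>>> {"op": "servo_tool", "data": {
  "moves": [
    {"travel":[0,1.5,44],"dr":[0,0,0]},
    {"travel":[0,0,44],"dr":[0.1,0.1,0]},
    {"travel":[0,0,20],"dr":[0,0,0]},
    {"travel":[0,0,19],"dr":[0,0,0]},
    {"travel":[0,0,0],"dr":[0,0,0]},
    {"travel":[0,0,0],"dr":[0,0,0]}
  ]
}}

```text
clock: 7.6
position: [0.6336, 0.1634, 0.1343]
ee_rot: [0.997, 0.08, 0.002, -0.001]
ft_force: [0.0, -0.5, 1.2]
grip_width: 0.602
```

Run:
```python
from h import *
st();plan((.632,.1645,.132,9.1))
```

```text
t 7.6 p [0.6336 0.1634 0.1343] yaw 9.13 tilt [ 0.0031  0.0025 -1.    ] F [ 0.0286 -0.5298  1.1975] g 0.602
(0.632, 0.1645, 0.132, 9.1) 1
   ([-1.4, -1.3, 2.3], [-0.1, -0.2, 0.0])
```

>>> {"op": "servo_tool", "data": {
  "moves": [
    {"travel":[-1.5,-1,3],"dr":[-0.1,-0.2,0]},
    {"travel":[0,0,0],"dr":[0,0,0]}
  ]
}}

```text
clock: 7.85
position: [0.6313, 0.1641, 0.1304]
ee_rot: [0.997, 0.08, -0.001, 0.0]
ft_force: [-0.2, 0.0, 0.0]
grip_width: 0.602
```

>>> {"op": "servo_tool", "data": {
  "moves": [
    {"travel":[0,0,0],"dr":[0,0,0]},
    {"travel":[0,0,0],"dr":[0,0,0]},
    {"travel":[0,0,0],"dr":[0,0,0]},
    {"travel":[0,0,0],"dr":[0,0,0]}
  ],
  "claw": 1,
  "squeeze": 60
}}

```text
clock: 8.35
position: [0.6314, 0.1639, 0.1304]
ee_rot: [0.997, 0.08, -0.001, 0.0]
ft_force: [-1.4, -1.1, 4.5]
grip_width: 0.27
```

>>> {"op": "servo_tool", "data": {
  "moves": [
    {"travel":[0,0,-6],"dr":[0,0,0]},
    {"travel":[0,0,-6],"dr":[0,0,0]},
    {"travel":[0,0,-20],"dr":[0,0,0]},
    {"travel":[0,0,-40],"dr":[0,0,0]},
    {"travel":[0,0,0],"dr":[0,0,0]}
  ]
}}

```text
clock: 8.98
position: [0.633, 0.1649, 0.2067]
ee_rot: [0.997, 0.08, 0.002, -0.001]
ft_force: [0.8, -0.0, -2.7]
grip_width: 0.268
```

Run:
```python
from h import *
st()
plan((.455,-.105,.20,0,45),(.455,-.105,.05,0,40),(.455,-.105,.0125,0,12))
```

```text
t 8.97 p [0.633  0.1649 0.2067] yaw 9.14 tilt [ 0.0044  0.0016 -1.    ] F [ 0.7825 -0.0106 -2.6635] g 0.268
(0.455, -0.105, 0.2, 0, 45) 8
   ([-27.3, 29.8, 0.7], [-0.0, -0.0, 1.1])
   ([-26.7, 30.3, 0.7], [-0.0, -0.0, 1.1])
   ([-26.2, 30.8, 0.7], [-0.0, -0.0, 1.2])
   ([-25.5, 31.4, 0.7], [-0.0, -0.1, 1.1])
   ([-24.9, 31.8, 0.7], [-0.0, -0.0, 1.2])
   ([-24.2, 32.3, 0.7], [-0.0, -0.1, 1.1])
   ([-23.6, 32.8, 0.8], [-0.0, -0.0, 1.2])
   ([-23.0, 33.3, 0.7], [-0.1, -0.1, 1.1])
(0.455, -0.105, 0.05, 0, 40) 4
   ([0.0, -0.0, 37.5], [0.0, 0.0, 0.0])
   ([0.0, -0.0, 37.5], [0.0, 0.0, 0.0])
   ([0.1, -0.0, 37.5], [0.0, 0.0, 0.0])
   ([0.0, -0.0, 37.5], [0.0, 0.0, 0.0])
(0.455, -0.105, 0.0125, 0, 12) 4
   ([0.0, -0.0, 9.4], [0.0, 0.0, 0.0])
   ([0.0, -0.0, 9.4], [0.0, 0.0, 0.0])
   ([0.0, -0.0, 9.4], [0.0, 0.0, 0.0])
   ([0.1, -0.0, 9.3], [0.0, 0.0, 0.0])
```

>>> {"op": "servo_tool", "data": {
  "moves": [
    {"travel":[-27,30,1],"dr":[0,0,1.1]},
    {"travel":[-27,30,1],"dr":[0,0,1.1]},
    {"travel":[-26,31,1],"dr":[0,0,1.2]},
    {"travel":[-25.5,31,1],"dr":[0,0,1.1]},
    {"travel":[-25,32,1],"dr":[0,0,1.2]},
    {"travel":[-24,32.5,1],"dr":[0,-0.1,1.1]},
    {"travel":[-23.5,33,1],"dr":[0,0,1.2]},
    {"travel":[-23,33,1],"dr":[-0.1,-0.1,1.1]},
    {"travel":[0,0,0],"dr":[0,0,0]},
    {"travel":[0,0,0],"dr":[0,0,0]}
  ]
}}

```text
clock: 10.22
position: [0.454, -0.1055, 0.1947]
ee_rot: [1.0, 0.0, -0.002, 0.001]
ft_force: [0.1, 0.2, -1.9]
grip_width: 0.272
```

Run:
```python
from h import *
st()
plan((.455,-.105,.05,0,40),(.455,-.105,.0135,0,12))
```

```text
t 10.22 p [ 0.454  -0.1055  0.1947] yaw 0.05 tilt [-0.0048 -0.0022 -1.    ] F [ 0.0545  0.2446 -1.916 ] g 0.272
(0.455, -0.105, 0.05, 0, 40) 4
   ([0.4, -0.2, 36.2], [0.0, 0.1, 0.0])
   ([0.4, -0.2, 36.1], [0.0, 0.1, 0.0])
   ([0.3, -0.2, 36.2], [0.1, 0.0, 0.0])
   ([0.3, -0.2, 36.1], [0.0, 0.1, 0.1])
(0.455, -0.105, 0.0135, 0, 12) 4
   ([-0.0, 0.0, 9.1], [0.0, -0.0, -0.0])
   ([-0.0, 0.0, 9.1], [0.0, -0.0, -0.0])
   ([-0.0, 0.0, 9.2], [0.0, -0.0, -0.0])
   ([-0.0, 0.0, 9.1], [0.0, -0.0, -0.0])
```

>>> {"op": "servo_tool", "data": {
  "moves": [
    {"travel":[0.4,0,36],"dr":[0,0.1,0]},
    {"travel":[0.4,0,36],"dr":[0,0.1,0]},
    {"travel":[0,0,36],"dr":[0,0,0]},
    {"travel":[0,0,36],"dr":[0,0.1,0]},
    {"travel":[0,0,15],"dr":[0,0,0]},
    {"travel":[0,0,10],"dr":[0,0,0]},
    {"travel":[0,0,8],"dr":[0,0,0]},
    {"travel":[0,0,0],"dr":[0,0,0]},
    {"travel":[0,0,0],"dr":[0,0,0]}
  ]
}}

```text
clock: 11.35
position: [0.4547, -0.1065, 0.0181]
ee_rot: [1.0, 0.0, 0.001, 0.001]
ft_force: [-0.5, 1.1, -2.1]
grip_width: 0.27
```

>>> {"op": "servo_tool", "data": {
  "moves": [
    {"travel":[0,0,2],"dr":[0,0,0]},
    {"travel":[0,0,1.5],"dr":[0,0,0]},
    {"travel":[0,0,0],"dr":[0,0,0]}
  ]
}}

```text
clock: 11.72
position: [0.4541, -0.1065, 0.0139]
ee_rot: [1.0, 0.0, -0.0, 0.001]
ft_force: [0.5, -0.3, -2.1]
grip_width: 0.272
```

>>> {"op": "servo_tool", "data": {
  "moves": [
    {"travel":[0,0,2],"dr":[0,0,0]},
    {"travel":[0,0,1],"dr":[0,0,0]},
    {"travel":[0,0,0],"dr":[0,0,0]},
    {"travel":[0,0,0],"dr":[0,0,0]}
  ]
}}

```text
clock: 12.22
position: [0.4541, -0.1064, 0.0109]
ee_rot: [1.0, 0.0, 0.0, 0.001]
ft_force: [0.5, -0.7, -3.2]
grip_width: 0.272
```

>>> {"op": "servo_tool", "data": {
  "moves": [
    {"travel":[0,0,1],"dr":[0,0,0]},
    {"travel":[0,0,0],"dr":[0,0,0]},
    {"travel":[0,0,0],"dr":[0,0,0]}
  ]
}}

```text
clock: 12.6
position: [0.4543, -0.1065, 0.0106]
ee_rot: [1.0, 0.0, 0.0, 0.001]
ft_force: [-3.3, 0.9, 8.5]
grip_width: 0.27
```

>>> {"op": "servo_tool", "data": {
  "moves": [
    {"travel":[0,0,0],"dr":[0,0,0]},
    {"travel":[0,0,0],"dr":[0,0,0]},
    {"travel":[0,0,0],"dr":[0,0,0]}
  ],
  "claw": 0.5
}}

```text
clock: 12.98
position: [0.4542, -0.1064, 0.01]
ee_rot: [1.0, 0.0, 0.0, 0.001]
ft_force: [-1.2, -0.7, -0.4]
grip_width: 0.496
```

>>> {"op": "servo_tool", "data": {
  "moves": [
    {"travel":[0,0,-15],"dr":[0,0,0]},
    {"travel":[0,0,-35],"dr":[0,0,0]},
    {"travel":[0,0,-50],"dr":[0,0,0]},
    {"travel":[0,0,-60],"dr":[0,0,0]},
    {"travel":[0,0,-60],"dr":[0,0,0]},
    {"travel":[0,0,0],"dr":[0,0,0]}
  ]
}}

```text
clock: 13.72
position: [0.4564, -0.1059, 0.2354]
ee_rot: [1.0, 0.001, 0.004, 0.003]
ft_force: [-0.3, 0.2, -1.1]
grip_width: 0.502
```

Run:
```python
from h import *
st();s=manip.camera("side")
cv2.imwrite("pics/s4.png",cv2.resize(s[100:400,150:420],None,fx=2,fy=2))
plan((.6026,-.1025,.24,0,50))
plan((.430,.271,.24,9.1,50))
```

```text
t 13.72 p [ 0.4564 -0.1059  0.2354] yaw 0.07 tilt [ 0.008  -0.0057 -1.    ] F [-0.2983  0.209  -1.1119] g 0.502
(0.6026, -0.1025, 0.24, 0, 50) 3
   ([49.2, -1.1, -2.2], [0.1, -0.1, 0.0])
   ([49.1, -1.1, -2.3], [0.1, -0.1, 0.0])
   ([49.2, -1.0, -2.4], [0.1, -0.0, 0.0])
(0.43, 0.271, 0.24, 9.1, 50) 8
   ([-3.1, -47.1, -1.1], [0.0, -0.0, -1.1])
   ([-2.2, -47.2, -1.1], [0.0, -0.0, -1.1])
   ([-1.3, -47.2, -1.1], [0.0, -0.0, -1.1])
   ([-0.4, -47.2, -1.2], [0.1, -0.0, -1.2])
   ([0.6, -47.2, -1.1], [0.0, -0.1, -1.1])
   ([1.5, -47.2, -1.1], [0.1, -0.0, -1.2])
   ([2.5, -47.1, -0.9], [0.0, -0.1, -1.1])
   ([3.5, -47.1, -1.0], [0.1, -0.0, -1.2])
```

View pics/s4.png

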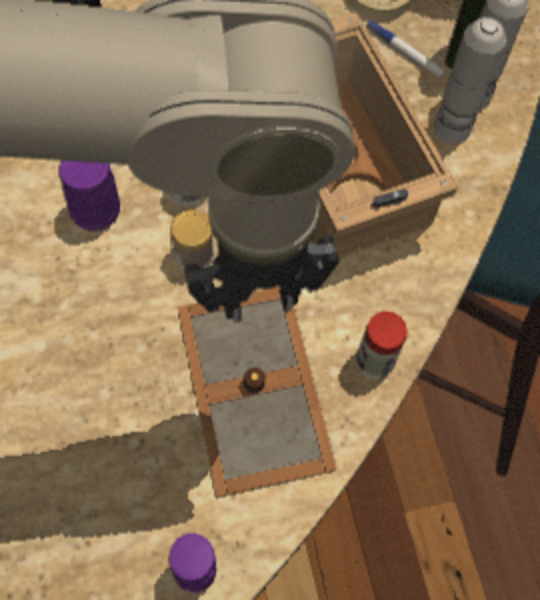

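The cover lies flat with its knob up at (254,380) in this crop, and the red jar stands clear. I'll take the red jar first, remeasuring it from above.

>>> {"op": "servo_tool", "data": {
  "moves": [
    {"travel":[49,-1,-2],"dr":[0,0,-3]},
    {"travel":[49,1,-2],"dr":[0.1,-0.1,-3]},
    {"travel":[49,3,-3],"dr":[0.2,-0.2,-3]},
    {"travel":[0,0,0],"dr":[0,0,0]},
    {"travel":[0,0,0],"dr":[0,0,0]}
  ],
  "claw": 0.15
}}

```text
clock: 14.4
position: [0.6004, -0.1006, 0.2359]
ee_rot: [0.997, 0.079, -0.004, -0.002]
ft_force: [0.0, 0.3, 0.3]
grip_width: 0.848
```

```bash
cat >> h.py <<'E'
def lid(h0,h1,z,near,s0=150,v0=80):
    c=manip.calibration("wrist");im=manip.camera("wrist")
    m=cv2.inRange(cv2.cvtColor(im,cv2.COLOR_BGR2HSV),(h0,s0,v0),(h1,255,255))
    for k in cv2.findContours(m,cv2.RETR_EXTERNAL,cv2.CHAIN_APPROX_NONE)[0]:
        if cv2.contourArea(k)>300:
            e=cv2.fitEllipse(k);p=onz(c,e[0],z)
            if np.linalg.norm(p[:2]-near)<.06: print("lid",np.round(e[0],1),np.round(e[1],1),p)
    return im
E
python3 - <<'E'
from h import *
st();cv2.imwrite("pics/w5.png",lid(0,5,.108,[.6026,-.1035]));c=manip.calibration("wrist")
print(proj(c,[.6026,-.1035,.108]))
E
```

```text
t 14.4 p [ 0.6004 -0.1006  0.2359] yaw 9.07 tilt [-0.0076  0.0034 -1.    ] F [0.0058 0.3258 0.3098] g 0.848
lid [285.7 203.7] [53.6 57.7] [ 0.6019 -0.1047  0.108 ]
[286.9583 201.5796]
```

View pics/w5.png

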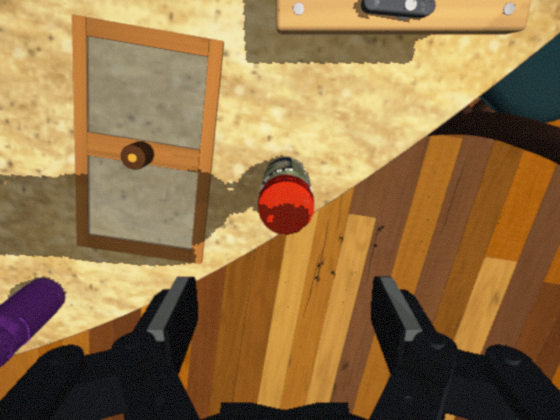

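The red cap is at (286,204), so the jar is at (0.602,-0.104).

Run:
```python
from h import *
p=(.602,-.1042)
plan((*p,.12,9.1,45),(*p,.077,9.1,25))
plan((*p,.26,9.1,60),(*box(0,.0105),.26,9.1,45),(*box(0,.0105),.13,9.1,40),(*box(0,.0105),.095,9.1,15),cur=(*p,.077,9.1))
```

```text
(0.602, -0.1042, 0.12, 9.1, 45) 3
   ([0.6, 1.3, 38.9], [-0.1, 0.1, -0.0])
   ([0.6, 1.3, 38.9], [-0.0, 0.1, -0.0])
   ([0.5, 1.2, 38.8], [-0.1, 0.2, -0.1])
(0.602, -0.1042, 0.077, 9.1, 25) 2
   ([0.0, 0.0, 21.5], [0.0, -0.0, 0.0])
   ([0.0, 0.0, 21.5], [0.0, -0.0, 0.0])
(0.602, -0.1042, 0.26, 9.1, 60) 4
   ([0.0, 0.0, -45.8], [0.0, 0.0, 0.0])
   ([0.0, 0.0, -45.7], [0.0, 0.0, 0.0])
   ([0.0, 0.0, -45.8], [0.0, 0.0, 0.0])
   ([0.0, 0.0, -45.7], [0.0, 0.0, 0.0])
(np.float64(0.6303393402938279), np.float64(0.1753678449708846), 0.26, 9.1, 45) 7
   ([10.3, -38.8, -0.0], [0.0, 0.0, 0.0])
   ([10.3, -38.8, -0.0], [0.0, 0.0, 0.0])
   ([10.3, -38.8, -0.0], [0.0, 0.0, 0.0])
   ([10.3, -38.8, -0.0], [0.0, 0.0, 0.0])
   ([10.3, -38.8, -0.0], [0.0, 0.0, 0.0])
   ([10.3, -38.8, -0.0], [0.0, 0.0, 0.0])
   ([10.4, -38.8, -0.0], [0.0, 0.0, 0.0])
(np.float64(0.6303393402938279), np.float64(0.1753678449708846), 0.13, 9.1, 40) 4
   ([-0.0, 0.0, 32.5], [0.0, 0.0, 0.0])
   ([-0.0, 0.0, 32.5], [0.0, 0.0, 0.0])
   ([-0.0, 0.0, 32.5], [0.0, 0.0, 0.0])
   ([-0.0, 0.0, 32.5], [0.0, 0.0, 0.0])
(np.float64(0.6303393402938279), np.float64(0.1753678449708846), 0.095, 9.1, 15) 3
   ([-0.0, 0.0, 11.7], [0.0, 0.0, 0.0])
   ([-0.0, 0.0, 11.7], [0.0, 0.0, 0.0])
   ([-0.0, 0.0, 11.6], [0.0, 0.0, 0.0])
```

>>> {"op": "servo_tool", "data": {
  "moves": [
    {"travel":[0.5,1.3,39],"dr":[-0.1,0.1,0]},
    {"travel":[0.5,1.3,39],"dr":[0,0.1,0]},
    {"travel":[0.5,1.3,39],"dr":[-0.1,0.2,0]},
    {"travel":[0,0,21],"dr":[0,0,0]},
    {"travel":[0,0,20],"dr":[0,0,0]},
    {"travel":[0,0,0],"dr":[0,0,0]},
    {"travel":[0,0,0],"dr":[0,0,0]}
  ]
}}

```text
clock: 15.32
position: [0.6036, -0.1045, 0.0801]
ee_rot: [0.997, 0.079, 0.002, 0.0]
ft_force: [-1.2, 0.4, 0.5]
grip_width: 0.852
```

>>> {"op": "servo_tool", "data": {
  "moves": [
    {"travel":[0,0,0],"dr":[0,0,0]},
    {"travel":[0,0,0],"dr":[0,0,0]},
    {"travel":[0,0,0],"dr":[0,0,0]},
    {"travel":[0,0,0],"dr":[0,0,0]},
    {"travel":[0,0,0],"dr":[0,0,0]}
  ],
  "claw": 1,
  "squeeze": 30
}}

```text
clock: 15.95
position: [0.6034, -0.1046, 0.0799]
ee_rot: [0.997, 0.079, 0.001, 0.0]
ft_force: [-1.7, -1.0, 6.4]
grip_width: 0.515
```

>>> {"op": "servo_tool", "data": {
  "moves": [
    {"travel":[0,0,-20],"dr":[0,0,0]},
    {"travel":[0,0,-40],"dr":[0,0,0]},
    {"travel":[0,0,-60],"dr":[0,0,0]},
    {"travel":[0,0,-60],"dr":[0,0,0]},
    {"travel":[0,0,0],"dr":[0,0,0]}
  ]
}}

```text
clock: 16.58
position: [0.6047, -0.1039, 0.2654]
ee_rot: [0.997, 0.079, 0.005, 0.001]
ft_force: [0.4, -0.2, -1.0]
grip_width: 0.514
```

Run:
```python
from h import *
st();plan((*box(0,.0105),.26,9.1,45))
```

```text
t 16.57 p [ 0.6047 -0.1039  0.2654] yaw 9.06 tilt [ 0.0108 -0.0014 -0.9999] F [ 0.3639 -0.2264 -1.0204] g 0.514
(np.float64(0.6303393402938279), np.float64(0.1753678449708846), 0.26, 9.1, 45) 7
   ([9.9, -38.8, 0.7], [0.0, -0.1, -0.0])
   ([9.9, -38.8, 0.7], [0.0, -0.1, -0.0])
   ([9.9, -38.8, 0.7], [0.0, -0.1, -0.0])
   ([9.9, -38.8, 0.7], [0.0, -0.1, -0.0])
   ([9.9, -38.9, 0.7], [0.1, -0.1, -0.0])
   ([9.9, -38.8, 0.8], [0.0, -0.0, -0.0])
   ([9.8, -38.9, 0.7], [0.1, -0.1, -0.0])
```

>>> {"op": "servo_tool", "data": {
  "moves": [
    {"travel":[10,-39,1],"dr":[0,0,0]},
    {"travel":[10,-39,1],"dr":[0,-0.1,0]},
    {"travel":[10,-39,1],"dr":[0,-0.1,0]},
    {"travel":[10,-39,1],"dr":[0,-0.1,0]},
    {"travel":[10,-39,1],"dr":[0,-0.1,0]},
    {"travel":[10,-39,1],"dr":[0,-0.1,0]},
    {"travel":[9,-38,0],"dr":[0.1,-0.1,0]},
    {"travel":[0,0,25],"dr":[0,0,0]},
    {"travel":[0,0,25],"dr":[0,0,0]},
    {"travel":[0,0,25],"dr":[0,0,0]},
    {"travel":[0,0,0],"dr":[0,0,0]},
    {"travel":[0,0,0],"dr":[0,0,0]}
  ]
}}

```text
clock: 18.08
position: [0.6276, 0.1751, 0.1788]
ee_rot: [0.997, 0.079, -0.004, -0.001]
ft_force: [0.0, 0.5, -0.6]
grip_width: 0.512
```

Run:
```python
from h import *
st();plan((*box(0,.0105),.12,9.1,35),(*box(0,.0105),.093,9.1,14))
cv2.imwrite("pics/w6.png",np.vstack([manip.camera("wrist")]))
```

```text
t 18.07 p [0.6276 0.1751 0.1788] yaw 9.04 tilt [-0.0081  0.0006 -1.    ] F [ 0.0214  0.4859 -0.5645] g 0.512
(np.float64(0.6303393402938279), np.float64(0.1753678449708846), 0.12, 9.1, 35) 2
   ([1.6, 0.1, 29.4], [-0.1, 0.2, -0.0])
   ([1.5, 0.1, 29.4], [-0.0, 0.3, -0.1])
(np.float64(0.6303393402938279), np.float64(0.1753678449708846), 0.093, 9.1, 14) 2
   ([0.0, 0.0, 13.5], [-0.0, -0.0, 0.0])
   ([0.0, 0.0, 13.5], [-0.0, -0.0, 0.0])
```

View pics/w6.png

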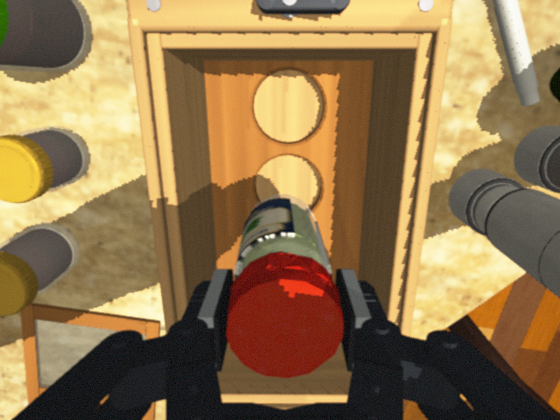

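The red jar hangs above the box, with the far well at (288,105) and the near well at (287,186). I'll check these against the box pose.

Run:
```python
from h import *
c=manip.calibration("wrist")
for p in((288,105),(287,187)): print(onz(c,p,.022))
print(box(0,.0765),box(0,.0105))
```

```text
[0.6196 0.2422 0.022 ]
[0.6295 0.1762 0.022 ]
(np.float64(0.619900907855032), np.float64(0.24053715621644473)) (np.float64(0.6303393402938279), np.float64(0.1753678449708846))
```

>>> {"op": "servo_tool", "data": {
  "moves": [
    {"travel":[1.5,0,29],"dr":[0,0.2,0]},
    {"travel":[1.5,0,29],"dr":[0,0.2,0]},
    {"travel":[0,0,0],"dr":[0,0,0]},
    {"travel":[0,0,0],"dr":[0,0,0]}
  ]
}}

```text
clock: 18.62
position: [0.6306, 0.1758, 0.1216]
ee_rot: [0.997, 0.079, 0.0, -0.001]
ft_force: [-0.6, -0.6, -0.2]
grip_width: 0.515
```

>>> {"op": "servo_tool", "data": {
  "moves": [
    {"travel":[0,-0.5,12],"dr":[0,0,0]},
    {"travel":[0,0,12],"dr":[0,0,0]},
    {"travel":[0,0,5],"dr":[0,0,0]},
    {"travel":[0,0,2],"dr":[0,0,0]},
    {"travel":[0,0,0],"dr":[0,0,0]},
    {"travel":[0,0,0],"dr":[0,0,0]}
  ]
}}

```text
clock: 19.38
position: [0.6299, 0.176, 0.089]
ee_rot: [0.997, 0.079, -0.001, -0.001]
ft_force: [0.3, -0.5, -0.8]
grip_width: 0.509
```

>>> {"op": "servo_tool", "data": {
  "moves": [
    {"travel":[0,0,1],"dr":[0,0,0]},
    {"travel":[0,0,0.5],"dr":[0,0,0]},
    {"travel":[0,0,0],"dr":[0,0,0]}
  ]
}}

```text
clock: 19.75
position: [0.63, 0.1762, 0.088]
ee_rot: [0.997, 0.079, -0.001, -0.001]
ft_force: [-2.1, -0.5, 5.0]
grip_width: 0.511
```

>>> {"op": "servo_tool", "data": {
  "moves": [
    {"travel":[0,0,0],"dr":[0,0,0]},
    {"travel":[0,0,0],"dr":[0,0,0]},
    {"travel":[0,0,0],"dr":[0,0,0]}
  ],
  "claw": 0.3
}}

```text
clock: 20.12
position: [0.6297, 0.1759, 0.087]
ee_rot: [0.997, 0.079, -0.001, -0.001]
ft_force: [0.4, -0.9, 0.2]
grip_width: 0.703
```

>>> {"op": "servo_tool", "data": {
  "moves": [
    {"travel":[0,0,-10],"dr":[0,0,0]},
    {"travel":[0,0,-30],"dr":[0,0,0]},
    {"travel":[0,0,-50],"dr":[0,0,0]},
    {"travel":[0,0,-60],"dr":[0,0,0]},
    {"travel":[0,0,0],"dr":[0,0,0]}
  ]
}}

```text
clock: 20.75
position: [0.6318, 0.1773, 0.2434]
ee_rot: [0.997, 0.079, 0.003, -0.002]
ft_force: [0.1, 0.5, -0.1]
grip_width: 0.698
```

Run:
```python
from h import *
st();lid(0,5,.116,box(0,.0105));print(box(0,.0105))
plan((.5386,.3831,.24,9.1,55))
```

```text
t 20.75 p [0.6318 0.1773 0.2434] yaw 9.04 tilt [ 0.0064  0.004  -1.    ] F [ 0.1438  0.5063 -0.0543] g 0.698
lid [276.9 199.2] [54.7 58. ] [0.6278 0.1759 0.116 ]
(np.float64(0.6303393402938279), np.float64(0.1753678449708846))
(0.5386, 0.3831, 0.24, 9.1, 55) 5
   ([-11.7, -43.7, 0.1], [-0.0, -0.0, -0.0])
   ([-11.8, -43.7, 0.1], [-0.0, -0.0, -0.0])
   ([-11.7, -43.7, 0.1], [-0.0, -0.1, -0.0])
   ([-11.8, -43.7, 0.1], [-0.1, -0.0, -0.0])
   ([-11.7, -43.8, 0.1], [-0.0, -0.1, -0.1])
```

The red jar stands in its well, with its cap centre 2.6 mm from nominal. Next is the black-capped jar.

>>> {"op": "servo_tool", "data": {
  "moves": [
    {"travel":[-12,-44,0],"dr":[0,0,0]},
    {"travel":[-12,-44,0],"dr":[0,0,0]},
    {"travel":[-12,-44,0],"dr":[0,-0.1,0]},
    {"travel":[-12,-44,0],"dr":[-0.1,0,0]},
    {"travel":[-11,-43,0],"dr":[0,-0.1,0]},
    {"travel":[0,0,0],"dr":[0,0,0]},
    {"travel":[0,0,0],"dr":[0,0,0]}
  ]
}}

```text
clock: 21.68
position: [0.5375, 0.3821, 0.2367]
ee_rot: [0.997, 0.079, -0.003, 0.001]
ft_force: [0.8, -0.4, -0.2]
grip_width: 0.701
```

Run:
```python
from h import *
st();im=manip.camera("wrist");c=manip.calibration("wrist");np.savez("w7.npz",intrinsics=c["intrinsics"],view=c["view"])
cv2.imwrite("pics/w7.png",im);print(proj(c,[.5386,.3831,.105]))
```

```text
t 21.68 p [0.5375 0.3821 0.2367] yaw 9.03 tilt [-0.006  -0.0022 -1.    ] F [ 0.7563 -0.3911 -0.1524] g 0.701
[285.4464 194.1472]
```

View pics/w7.png

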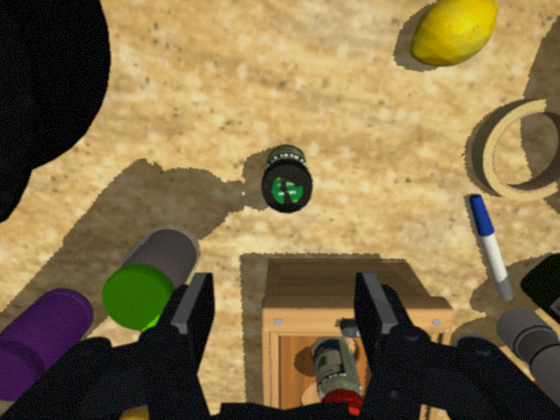

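The black cap with its green emblem is at (288,187). The red jar stands in the box at (342,400).

Run:
```python
from h import *
c=dict(np.load("w7.npz"));im=cv2.imread("pics/w7.png")[140:225,250:330]
g=cv2.medianBlur(cv2.cvtColor(im,cv2.COLOR_BGR2GRAY),3)
m=(g<60).astype(np.uint8);k=max(cv2.findContours(m,cv2.RETR_EXTERNAL,cv2.CHAIN_APPROX_NONE)[0],key=cv2.contourArea)
print(cv2.fitEllipse(k),cv2.boundingRect(k))
for p in((288,187),(288,189)):print(onz(c,p,.105))
p=onz(c,(288,188),.105)[:2]
plan((*p,.12,9.1,45),(*p,.080,9.1,25))
```

```text
((35.6470947265625, 42.17106628417969), (47.91352462768555, 63.22287368774414), 170.75650024414062) (12, 5, 50, 68)
[0.5396 0.3891 0.105 ]
[0.5399 0.3875 0.105 ]
(np.float64(0.5397711508907639), np.float64(0.3883059109491741), 0.12, 9.1, 45) 3
   ([1.2, -2.2, 38.9], [0.0, 0.1, -0.0])
   ([1.1, -2.2, 38.9], [0.0, 0.1, -0.1])
   ([1.0, -2.3, 39.0], [0.1, 0.1, -0.0])
(np.float64(0.5397711508907639), np.float64(0.3883059109491741), 0.08, 9.1, 25) 2
   ([-0.0, 0.0, 20.0], [-0.0, 0.0, -0.0])
   ([-0.0, 0.1, 20.0], [-0.0, 0.0, -0.0])
```

>>> {"op": "servo_tool", "data": {
  "moves": [
    {"travel":[1,-2,39],"dr":[0,0.1,0]},
    {"travel":[1,-2,39],"dr":[0,0.1,0]},
    {"travel":[1,-2.5,39],"dr":[0.1,0.1,0]},
    {"travel":[0,0,21],"dr":[0,0,0]},
    {"travel":[0,0,20],"dr":[0,0,0]},
    {"travel":[0,0,0],"dr":[0,0,0]},
    {"travel":[0,0,0],"dr":[0,0,0]}
  ]
}}

```text
clock: 22.6
position: [0.5395, 0.3901, 0.0808]
ee_rot: [0.997, 0.079, 0.001, -0.001]
ft_force: [0.6, 0.4, 0.2]
grip_width: 0.703
```

>>> {"op": "servo_tool", "data": {
  "moves": [
    {"travel":[0,0,0],"dr":[0,0,0]},
    {"travel":[0,0,0],"dr":[0,0,0]},
    {"travel":[0,0,0],"dr":[0,0,0]},
    {"travel":[0,0,0],"dr":[0,0,0]},
    {"travel":[0,0,0],"dr":[0,0,0]}
  ],
  "claw": 1
}}

```text
clock: 23.22
position: [0.5393, 0.3903, 0.0809]
ee_rot: [0.997, 0.079, 0.001, -0.001]
ft_force: [-1.0, -0.9, 5.9]
grip_width: 0.463
```

>>> {"op": "servo_tool", "data": {
  "moves": [
    {"travel":[0,0,-20],"dr":[0,0,0]},
    {"travel":[0,0,-40],"dr":[0,0,0]},
    {"travel":[0,0,-60],"dr":[0,0,0]},
    {"travel":[0,0,-60],"dr":[0,0,0]},
    {"travel":[0,0,0],"dr":[0,0,0]}
  ]
}}

```text
clock: 23.85
position: [0.5398, 0.3912, 0.2665]
ee_rot: [0.997, 0.079, 0.004, -0.003]
ft_force: [-0.2, -0.0, -2.1]
grip_width: 0.463
```

Run:
```python
from h import *
st();plan((*box(0,.0765),.25,9.1,45))
```

```text
t 23.85 p [0.5398 0.3912 0.2665] yaw 9.04 tilt [ 0.0069  0.0073 -0.9999] F [-0.1869 -0.0228 -2.1234] g 0.463
(np.float64(0.619900907855032), np.float64(0.24053715621644473), 0.25, 9.1, 45) 4
   ([13.8, 40.4, 4.0], [-0.1, -0.1, -0.0])
   ([13.8, 40.4, 4.0], [-0.1, -0.1, -0.0])
   ([13.9, 40.3, 4.1], [-0.1, -0.1, -0.0])
   ([13.8, 40.4, 4.1], [-0.1, -0.2, -0.1])
```

>>> {"op": "servo_tool", "data": {
  "moves": [
    {"travel":[14,40,4],"dr":[-0.1,-0.1,0]},
    {"travel":[14,40,4],"dr":[-0.1,-0.1,0]},
    {"travel":[14,40,4],"dr":[-0.1,-0.1,0]},
    {"travel":[14,40,4],"dr":[-0.1,-0.2,0]},
    {"travel":[0,0,30],"dr":[0,0,0]},
    {"travel":[0,0,30],"dr":[0,0,0]},
    {"travel":[0,0,0],"dr":[0,0,0]},
    {"travel":[0,0,0],"dr":[0,0,0]}
  ]
}}

```text
clock: 24.85
position: [0.6191, 0.2401, 0.1849]
ee_rot: [0.997, 0.079, -0.004, 0.003]
ft_force: [0.3, 0.4, -0.6]
grip_width: 0.461
```

Run:
```python
from h import *
st();cv2.imwrite("pics/w8.png",manip.camera("wrist"))
plan((*box(0,.0785),.12,9.1,35),(*box(0,.0785),.091,9.1,14))
```

```text
t 24.85 p [0.6191 0.2401 0.1849] yaw 9.04 tilt [-0.0069 -0.0062 -1.    ] F [ 0.3266  0.364  -0.6222] g 0.461
(np.float64(0.619584591720523), np.float64(0.24251198382994654), 0.12, 9.1, 35) 2
   ([0.5, -1.3, 32.6], [0.1, 0.2, -0.0])
   ([0.5, -1.2, 32.7], [0.2, 0.2, -0.1])
(np.float64(0.619584591720523), np.float64(0.24251198382994654), 0.091, 9.1, 14) 3
   ([-0.0, -0.0, 9.7], [-0.0, -0.0, 0.0])
   ([-0.0, -0.0, 9.6], [-0.0, -0.0, 0.0])
   ([-0.0, -0.0, 9.7], [-0.0, -0.0, 0.0])
```

View pics/w8.png

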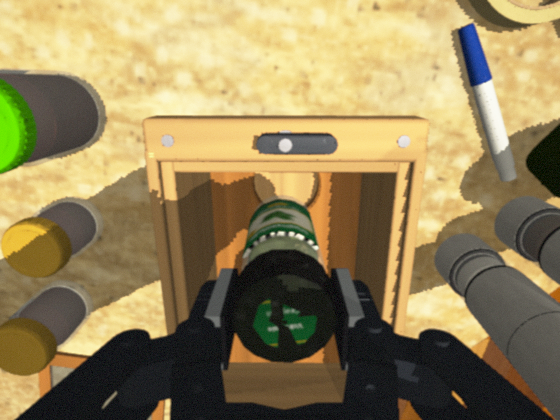

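The jar hangs over the far well at (287,185), centred between the box walls, so I lower it.

>>> {"op": "servo_tool", "data": {
  "moves": [
    {"travel":[0.5,-1.3,32],"dr":[0.1,0.2,0]},
    {"travel":[0.5,-1.3,32],"dr":[0.1,0.2,0]},
    {"travel":[0,0,0],"dr":[0,0,0]},
    {"travel":[0,0,10],"dr":[0,0,0]},
    {"travel":[0,0,10],"dr":[0,0,0]},
    {"travel":[0,0,8],"dr":[0,0,0]},
    {"travel":[0,0,0],"dr":[0,0,0]},
    {"travel":[0,0,0],"dr":[0,0,0]}
  ]
}}

```text
clock: 25.9
position: [0.6192, 0.2421, 0.0919]
ee_rot: [0.997, 0.079, -0.001, 0.001]
ft_force: [0.7, 0.4, -0.0]
grip_width: 0.465
```

>>> {"op": "servo_tool", "data": {
  "moves": [
    {"travel":[0,0,2],"dr":[0,0,0]},
    {"travel":[0,0,1.5],"dr":[0,0,0]},
    {"travel":[0,0,0],"dr":[0,0,0]},
    {"travel":[0,0,0],"dr":[0,0,0]}
  ]
}}

```text
clock: 26.4
position: [0.6192, 0.2422, 0.0889]
ee_rot: [0.997, 0.079, -0.0, 0.001]
ft_force: [-2.2, -0.4, 5.4]
grip_width: 0.462
```

>>> {"op": "servo_tool", "data": {
  "moves": [
    {"travel":[0,0,0],"dr":[0,0,0]},
    {"travel":[0,0,0],"dr":[0,0,0]},
    {"travel":[0,0,0],"dr":[0,0,0]}
  ],
  "claw": 0.3
}}

```text
clock: 26.78
position: [0.619, 0.2419, 0.088]
ee_rot: [0.997, 0.079, -0.001, 0.001]
ft_force: [-0.5, -0.4, 0.2]
grip_width: 0.702
```

>>> {"op": "servo_tool", "data": {
  "moves": [
    {"travel":[0,0,-10],"dr":[0,0,0]},
    {"travel":[0,0,-30],"dr":[0,0,0]},
    {"travel":[0,0,-50],"dr":[0,0,0]},
    {"travel":[0,0,-60],"dr":[0,0,0]},
    {"travel":[0,0,0],"dr":[0,0,0]}
  ]
}}

```text
clock: 27.4
position: [0.6208, 0.244, 0.2444]
ee_rot: [0.997, 0.079, 0.003, -0.001]
ft_force: [0.6, 0.1, -0.5]
grip_width: 0.7
```

Run:
```python
from h import *
st();plan((.430,.272,.24,9.1,50))
```

```text
t 27.4 p [0.6208 0.244  0.2444] yaw 9.04 tilt [ 0.0066  0.0016 -1.    ] F [ 0.5972  0.0908 -0.4893] g 0.7
(0.43, 0.272, 0.24, 9.1, 50) 4
   ([-46.0, -14.4, 0.8], [-0.0, -0.1, -0.0])
   ([-46.0, -14.4, 0.9], [-0.0, -0.1, -0.0])
   ([-46.0, -14.4, 0.9], [-0.0, -0.1, -0.0])
   ([-46.0, -14.4, 1.1], [-0.0, -0.1, -0.1])
```

>>> {"op": "servo_tool", "data": {
  "moves": [
    {"travel":[-46,-14.5,1],"dr":[0,0,0]},
    {"travel":[-46,-14.5,1],"dr":[0,-0.1,0]},
    {"travel":[-46,-14.5,1],"dr":[0,-0.1,0]},
    {"travel":[-46,-14,1],"dr":[0,-0.1,0]},
    {"travel":[0,0,0],"dr":[0,0,0]},
    {"travel":[0,0,0],"dr":[0,0,0]}
  ],
  "claw": 0
}}

```text
clock: 28.15
position: [0.429, 0.2698, 0.2347]
ee_rot: [0.997, 0.078, -0.003, 0.002]
ft_force: [0.1, 0.0, 0.3]
grip_width: 1.002
```

Run:
```python
from h import *
st();cv2.imwrite("pics/w9.png",lid(45,70,.108,[.430,.271]))
```

```text
t 28.15 p [0.429  0.2698 0.2347] yaw 9.0 tilt [-0.0057 -0.0036 -1.    ] F [0.1162 0.0024 0.3184] g 1.002
lid [281.7 193.7] [75.7 77.1] [0.4265 0.2726 0.108 ]
```

View pics/w9.png

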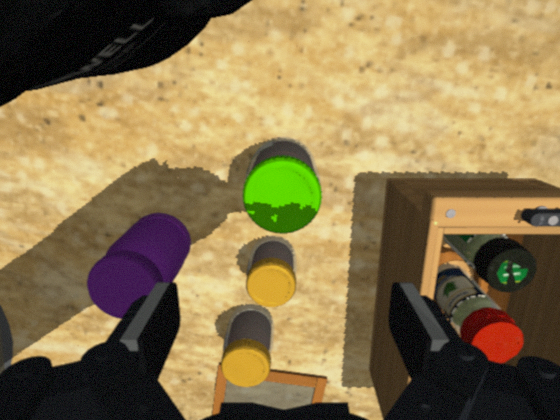

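The green lid at (282,194) puts the jar at (0.4265,0.272), with the purple look-alike at (125,285). Both spices stand in the box.

Run:
```python
from h import *
p=(.4268,.272)
plan((*p,.13,9.1,45),(*p,.058,9.1,25))
```

```text
(0.4268, 0.272, 0.13, 9.1, 45) 3
   ([-0.5, -1.0, 34.9], [0.0, 0.1, -0.0])
   ([-0.5, -0.9, 34.8], [0.1, 0.1, -0.1])
   ([-0.6, -0.9, 34.9], [0.0, 0.2, -0.0])
(0.4268, 0.272, 0.058, 9.1, 25) 3
   ([-0.0, -0.0, 24.0], [0.0, -0.0, -0.0])
   ([-0.0, -0.0, 24.0], [0.0, -0.0, -0.0])
   ([-0.0, -0.0, 24.0], [0.0, -0.0, -0.0])
```

>>> {"op": "servo_tool", "data": {
  "moves": [
    {"travel":[-0.8,-1,35],"dr":[0,0.1,0]},
    {"travel":[-0.8,-1,35],"dr":[0.1,0.1,0]},
    {"travel":[-0.8,-1,30],"dr":[0,0.2,0]},
    {"travel":[0,0,0],"dr":[0,0,0]},
    {"travel":[0,0,0],"dr":[0,0,0]}
  ]
}}

```text
clock: 28.82
position: [0.426, 0.273, 0.1355]
ee_rot: [0.997, 0.079, 0.0, -0.0]
ft_force: [-0.1, -0.6, 0.6]
grip_width: 1.001
```

Run:
```python
from h import *
st();plan((.4268,.272,.058,9.1,20));lid(45,70,.108,[.430,.271])
```

```text
t 28.82 p [0.426  0.273  0.1355] yaw 9.01 tilt [ 0.0003  0.0009 -1.    ] F [-0.1162 -0.5789  0.5695] g 1.001
(0.4268, 0.272, 0.058, 9.1, 20) 4
   ([0.2, 0.3, 19.4], [-0.0, -0.0, -0.0])
   ([0.1, 0.3, 19.4], [-0.0, -0.0, -0.0])
   ([0.2, 0.3, 19.4], [-0.0, -0.0, -0.0])
   ([0.1, 0.3, 19.3], [-0.0, -0.0, -0.1])
lid [284.1 254.6] [110.2 114.4] [0.4263 0.2734 0.108 ]
```

>>> {"op": "servo_tool", "data": {
  "moves": [
    {"travel":[0.1,0,19],"dr":[0,0,0]},
    {"travel":[0.1,0,19],"dr":[0,0,0]},
    {"travel":[0.1,0,19],"dr":[0,0,0]},
    {"travel":[0,0,19],"dr":[0,0,0]},
    {"travel":[0,0,0],"dr":[0,0,0]},
    {"travel":[0,0,0],"dr":[0,0,0]}
  ]
}}

```text
clock: 29.62
position: [0.4256, 0.273, 0.0588]
ee_rot: [0.997, 0.079, 0.0, -0.0]
ft_force: [1.1, 0.1, -0.1]
grip_width: 1.002
```

>>> {"op": "servo_tool", "data": {
  "moves": [
    {"travel":[0,0,0],"dr":[0,0,0]},
    {"travel":[0,0,0],"dr":[0,0,0]},
    {"travel":[0,0,0],"dr":[0,0,0]},
    {"travel":[0,0,0],"dr":[0,0,0]},
    {"travel":[0,0,0],"dr":[0,0,0]}
  ],
  "claw": 1,
  "squeeze": 60
}}

```text
clock: 30.25
position: [0.426, 0.2729, 0.0599]
ee_rot: [0.997, 0.079, 0.001, 0.0]
ft_force: [-3.1, -2.9, 10.9]
grip_width: 0.732
```

>>> {"op": "servo_tool", "data": {
  "moves": [
    {"travel":[0,0,-15],"dr":[0,0,0]},
    {"travel":[0,0,-35],"dr":[0,0,0]},
    {"travel":[0,0,-50],"dr":[0,0,0]},
    {"travel":[0,0,-50],"dr":[0,0,0]},
    {"travel":[0,0,-30],"dr":[0,0,0]},
    {"travel":[0,0,0],"dr":[0,0,0]}
  ]
}}

```text
clock: 31.0
position: [0.4261, 0.2734, 0.2409]
ee_rot: [0.997, 0.079, 0.002, -0.0]
ft_force: [0.1, -0.6, -3.8]
grip_width: 0.73
```

Run:
```python
from h import *
st();plan((*box(0,-.0655),.235,9.1,40))
```

```text
t 31.0 p [0.4261 0.2734 0.2409] yaw 9.03 tilt [ 0.0041  0.001  -1.    ] F [ 0.07   -0.5751 -3.8154] g 0.73
(np.float64(0.6423593534051687), np.float64(0.10032439565781531), 0.235, 9.1, 40) 7
   ([26.6, 29.3, 1.0], [-0.0, -0.0, -0.0])
   ([26.6, 29.3, 0.9], [-0.0, -0.0, -0.0])
   ([26.6, 29.3, 1.0], [-0.0, -0.0, -0.0])
   ([26.6, 29.2, 0.9], [-0.0, -0.1, -0.0])
   ([26.6, 29.3, 0.9], [-0.0, -0.0, -0.0])
   ([26.7, 29.2, 0.9], [-0.0, -0.1, -0.0])
   ([26.6, 29.3, 0.9], [-0.0, -0.0, -0.1])
```

>>> {"op": "servo_tool", "data": {
  "moves": [
    {"travel":[26.6,29.3,1],"dr":[0,0,0]},
    {"travel":[26.6,29.3,1],"dr":[0,0,0]},
    {"travel":[26.6,29.3,1],"dr":[0,0,0]},
    {"travel":[26.6,29.3,1],"dr":[0,-0.1,0]},
    {"travel":[26.6,29.3,1],"dr":[0,0,0]},
    {"travel":[26.6,29.3,1],"dr":[0,-0.1,0]},
    {"travel":[26.6,29.3,0],"dr":[0,0,0]},
    {"travel":[0,0,20],"dr":[0,0,0]},
    {"travel":[0,0,20],"dr":[0,0,0]},
    {"travel":[0,0,20],"dr":[0,0,0]},
    {"travel":[0,0,0],"dr":[0,0,0]},
    {"travel":[0,0,0],"dr":[0,0,0]}
  ]
}}

```text
clock: 32.5
position: [0.6414, 0.0997, 0.173]
ee_rot: [0.997, 0.079, -0.001, 0.0]
ft_force: [0.9, 0.5, -2.2]
grip_width: 0.729
```

Run:
```python
from h import *
st();cv2.imwrite("pics/w10.png",lid(45,70,.228,box(0,-.066)))
plan((*box(0,-.0655),.11,9.1,35),(*box(0,-.0655),.071,9.1,14))
```

```text
t 32.5 p [0.6414 0.0997 0.173 ] yaw 9.06 tilt [-0.0027 -0.0006 -1.    ] F [ 0.8763  0.5278 -2.2399] g 0.729
lid [284.3 341.5] [148.9 192.9] [0.6398 0.1122 0.228 ]
(np.float64(0.6423593534051687), np.float64(0.10032439565781531), 0.11, 9.1, 35) 2
   ([0.5, -0.3, 31.7], [0.0, 0.1, -0.0])
   ([0.4, -0.2, 31.7], [0.0, 0.0, -0.0])
(np.float64(0.6423593534051687), np.float64(0.10032439565781531), 0.071, 9.1, 14) 3
   ([-0.0, -0.0, 13.0], [0.0, 0.0, -0.0])
   ([-0.0, -0.0, 13.0], [0.0, 0.0, -0.0])
   ([-0.0, -0.1, 13.0], [0.0, 0.0, -0.0])
```

View pics/w10.png

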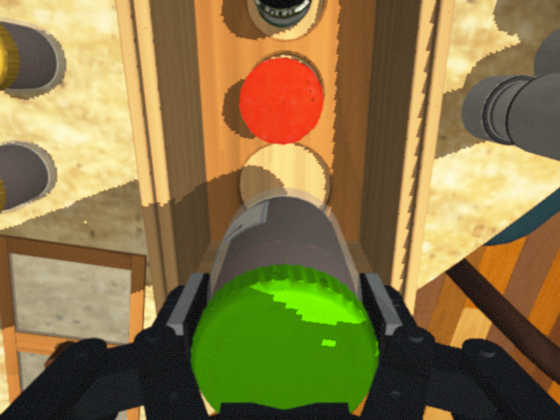

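The green jar hangs over the wide well, whose far edge shows at about (285,143). The red jar is seated at (281,98). I'll check the well position first.

Run:
```python
from h import *
c=manip.calibration("wrist")
print(proj(c,[*box(0,-.066),.022]),proj(c,[*box(0,-.027),.022]),proj(c,[*box(.039,-.066),.022]),proj(c,[*box(-.039,-.066),.022]),proj(c,[*box(0,.0105),.116]))
```

```text
[284.8117 189.2974] [284.8218 142.0217] [331.8388 189.2857] [237.7965 189.3091] [285.0577  96.892 ]
```

>>> {"op": "servo_tool", "data": {
  "moves": [
    {"travel":[0.5,-0.5,31],"dr":[0,0.1,0]},
    {"travel":[0.5,-0.5,31],"dr":[0,0,0]},
    {"travel":[0,0,0],"dr":[0,0,0]},
    {"travel":[0,0,0],"dr":[0,0,0]}
  ]
}}

```text
clock: 33.05
position: [0.6428, 0.1008, 0.1123]
ee_rot: [0.997, 0.079, 0.0, -0.0]
ft_force: [-0.3, 0.8, -2.5]
grip_width: 0.728
```

Projected and seen well edges agree within 1–3 px. Lowering to the expected seat at TCP z ≈ 0.0675.

>>> {"op": "servo_tool", "data": {
  "moves": [
    {"travel":[-0.5,0.5,13],"dr":[0,0,0]},
    {"travel":[0,0,13],"dr":[0,0,0]},
    {"travel":[0,0,10],"dr":[0,0,0]},
    {"travel":[0,0,5],"dr":[0,0,0]},
    {"travel":[0,0,0],"dr":[0,0,0]},
    {"travel":[0,0,0],"dr":[0,0,0]}
  ]
}}

```text
clock: 33.8
position: [0.6417, 0.1, 0.0697]
ee_rot: [0.997, 0.079, -0.001, 0.0]
ft_force: [-0.3, 1.4, -3.1]
grip_width: 0.728
```

>>> {"op": "servo_tool", "data": {
  "moves": [
    {"travel":[0,0,1.5],"dr":[0,0,0]},
    {"travel":[0,0,1],"dr":[0,0,0]},
    {"travel":[0,0,0],"dr":[0,0,0]},
    {"travel":[0,0,0],"dr":[0,0,0]}
  ]
}}

```text
clock: 34.3
position: [0.6418, 0.0997, 0.0681]
ee_rot: [0.997, 0.079, -0.0, 0.0]
ft_force: [-2.9, -1.6, 5.9]
grip_width: 0.726
```

Contact at the expected height, so I release and raise.

>>> {"op": "servo_tool", "data": {
  "moves": [
    {"travel":[0,0,0],"dr":[0,0,0]},
    {"travel":[0,0,0],"dr":[0,0,0]},
    {"travel":[0,0,0],"dr":[0,0,0]}
  ],
  "claw": 0.1
}}

```text
clock: 34.67
position: [0.6416, 0.0999, 0.0669]
ee_rot: [0.997, 0.079, -0.001, 0.0]
ft_force: [0.7, 0.8, 0.6]
grip_width: 0.902
```

>>> {"op": "servo_tool", "data": {
  "moves": [
    {"travel":[0,0,-10],"dr":[0,0,0]},
    {"travel":[0,0,-25],"dr":[0,0,0]},
    {"travel":[0,0,-40],"dr":[0,0,0]},
    {"travel":[0,0,-60],"dr":[0,0,0]},
    {"travel":[0,0,-60],"dr":[0,0,0]},
    {"travel":[0,0,-60],"dr":[0,0,0]},
    {"travel":[0,-40,-20],"dr":[0,0,0]},
    {"travel":[0,-60,0],"dr":[0,0,0]},
    {"travel":[0,-20,0],"dr":[0,0,0]},
    {"travel":[0,0,0],"dr":[0,0,0]},
    {"travel":[0,0,0],"dr":[0,0,0]}
  ]
}}

```text
clock: 36.05
position: [0.6238, 0.2167, 0.3419]
ee_rot: [0.997, 0.078, -0.001, 0.001]
ft_force: [0.1, -0.8, 0.1]
grip_width: 0.899
```

Run:
```python
from h import *
st();cv2.imwrite("pics/w11.png",lid(45,70,.116,box(0,-.066)));lid(0,5,.116,box(0,.0105));print(box(0,-.066),box(0,.0105))
s=manip.camera("side")
w=cv2.imread("pics/w11.png");o=np.hstack([cv2.resize(w,(400,300)),cv2.resize(s,(400,300))]);cv2.imwrite("pics/f.png",o)
```

```text
t 36.05 p [0.6238 0.2167 0.3419] yaw 8.91 tilt [-0.0014 -0.0013 -1.    ] F [ 0.1083 -0.7982  0.0705] g 0.899
lid [283.9 272.3] [50.9 52.5] [0.6422 0.1001 0.116 ]
lid [281.7 207.4] [39.1 43.9] [0.6281 0.1755 0.116 ]
(np.float64(0.642438432438796), np.float64(0.09983068875443986)) (np.float64(0.6303393402938279), np.float64(0.1753678449708846))
```

View pics/f.png

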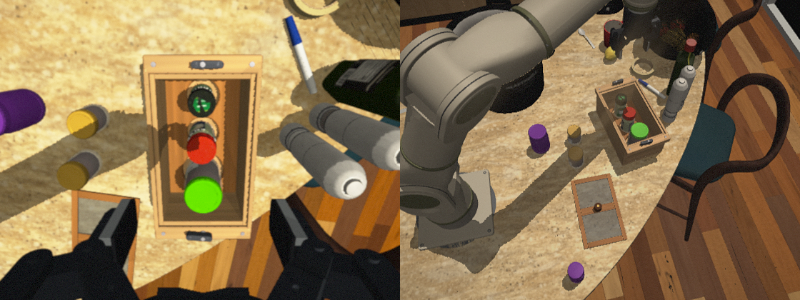

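All three jars stand in their wells (black at (201,98), red at (200,150), green at (202,195)). The cover is flat on the table and the short jars are in place. One last check of the black cap, then I hand in.

Run:
```python
from h import *
c=manip.calibration("wrist");print(onz(c,(282,143),.113),box(0,.0765))
print(manip.hand_in())
```

```text
[0.6179 0.2424 0.113 ] (np.float64(0.619900907855032), np.float64(0.24053715621644473))
the job is handed in; nothing more can be done
None
```

I packed the box and handed the job in at about 36 s of the 102 s. The hand-in returned no verdict.

- **Buttons and cover:** Both turn buttons were swung along their lips. The cover was lifted out by its knob and lies flat on the table, knob up, at about (0.454, -0.106).
- **Jars:** The red-capped spice went into the middle narrow well, the black-capped spice into the far narrow well, and the green-lidded jam jar into the wide one. Each touched down at the height expected for the bottom of its well.
- **Last checks:** The lid centres measured about 0.4 mm (green), 2.3 mm (red) and 2.7 mm (black, read by eye) from the well centres, against limits of 12 to 13 mm. In the last pictures all three tall jars look upright, and the two short gold-lidded jars stand where they were. The gripper was open and clear of everything.
- **Not measured:** I judged the jars' tilt and the short jars' positions by eye.
- **Odd reading:** Gripping the green jar, the gripper read 62 mm, between its lid (61 mm) and body (66 mm), so it probably held the lid. It did not slip.
- **Refused move:** One early move call was rejected because rows were missing `dr`; I resent it and nothing was disturbed.

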